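# Hang a loaded dip carrier on the spring lift

## Robot

A 6-joint arm with a two-finger parallel gripper is mounted at the origin on a cart in front of the work surface, level with it; the furniture and walls round the work are solid. World frame = base frame: x ahead of the robot, y to its left, z up, the work surface at z = 0. Lengths are in m, angles in rad, forces in N, time in s.
With the tool pointing down it reaches from about 0.275 to 0.725 m from the base axis. Payload 5.6 kg.
Tool frame: the origin (TCP) lies on the centre line of the jaws, within the pads' length; the fingertips stand 11 mm ahead of it and the grasp point (between the pads) lies 8 mm behind it; z points along the fingers, y is the direction in which the jaws open and shut (so a half turn about z gives the same grasp; the last joint's range is limited). The gripper opens to 85 mm and grips with 20 to 120 N. Pads are 22 mm wide; open, the fingers measure 114 mm over their backs; the gripper's body (76 mm by 85 mm) begins 54 mm behind the grasp point. The pads swing forward as they close: fully open they stand 13 mm farther back than shut.
Start: joints at [-0.896, 0.255, 0.108, 0, -1.424, -0.285], TCP at [0.209, -0.509, 0.242] pointing down, gripper open.
Joint ranges: [-2.95, 2.95], [-1.21, 1.97], [-1.09, 1.5], [-2.87, 1.71], [-2.94, -0.07], [-3.05, 3.05]. Speed limits (rad/s): [2.57, 2.57, 3.14, 3.14, 3.14, 3.14].

## Interface

Orientations are given as a unit quaternion [x, y, z, w].
In Python, from station import ctrl gives the robot as it stands. The module is installed in compiled form; this text tells all that it offers.
- The arm moves only by the tool step_arm, never from a script. Its arguments are lists of equal length, an entry for each row: "linear": the shift along the tool's x, y, z in m, a list of three; "yaw": the turn about the tool's z in degrees. In form: {"linear": [[tx, ty, tz], ...], "yaw": [yaw, ...]}. A call has 1 to 10 rows; each row is the pose to reach, as a shift and turn from the pose commanded when the call began, along the tool's axes at that moment; what a row does not reach only later rows make up. A row lasts 1/12 s, in which the tool goes at most 41.7 mm and 7.16 degrees, less where a joint would pass 70% of its speed; a pose out of reach is approached as far as the arm can. A call with a gripper value outside its range is refused whole. "claw" is the opening, from 0 (shut) to 1 (fully open), set as the call begins (left out, the last holds). The fingers move at their own pace and stop on an object; "grip_force" is the grip in N (left out, the last holds). Time passes only in rows, so rows that repeat a pose let the fingers close. It gives the time, the measured TCP pose, the force and the opening at its end, in the units of the state.
- ctrl.observe(): the state, without advancing time (a new reading comes with each control period).
- ctrl.grab_frame(name): name is "scene" or "side" or "wrist"; returns the picture (480x640x3 uint8, blue, green, red); there is no depth.
- ctrl.get_calibration(name): a dict with "vertical_fov" (degrees; the focal length in pixels is half the picture's height over the tangent of half this angle, whatever the lens; pixels are square), "cx", "cy" (the principal point, pixels), "xyz" and "orientation" of the camera in the world. Camera axes: x right, y up, looking along -z (the intrinsics and any distortion apply to the point x, -y, -z); pixel columns grow to the right and rows downward; lengths in m; the calibration is good to about 2 mm. A picture is of the moment at which its call begins: read the wrist's pose just before it. get_calibration takes no time and is no camera call; for the wrist camera it gives the pose at the moment of the call.
- ctrl.job_done(): hands the job in, once; it reports no verdict.
Trained networks look in the newest picture that a camera, given by its name, has taken for a name from the list of things; names that differ only in an ending like _2 or _b are one class to them, and where a whole thing is asked for, a point or a joint stands for the part that bears it (a point fixed in the world has none). Each returns a list of dicts, best first, with "confidence" (0 to 1); they miss things now and then, are a little off and sometimes report something else, mostly with a low value. They report only what shows in the picture. A call takes as long as a camera call. They do not tell look-alikes from the thing itself.
- ctrl.boxes_of(camera, thing): "position" ([x, y, z] in m, in the coordinates of the camera as it stood for that picture, good to about 4 mm: the middle of the surface that is visible of it).
The state is a dict: "time": time; "qpos": joint angles; "qd": joint speeds; "tau": joint torques, N m; "eef_pos": TCP position; "eef_rot": TCP orientation; "contact_force": force on the tool from outside, world axes, zero at the start; "moment": the same for the moment, N m; "opening": finger opening in m.
Only numpy, scipy, OpenCV 4.12 (cv2) and the standard library are available. Lean on these libraries where they do the work, as an engineer would, in place of code of your own. Each camera call takes 0.05 s, during which the arm holds its last target. There are 200 camera calls.

## Task

Get the next batch ready for dip-oiling: put every bearing and spacer sleeve that lies loose on the bench over the pegs of the dip carrier, shared out so that it will hang level, then swing the carrier's bail upright and set the carrier squarely in the middle of the rubber mat of the spring lift, lengthwise towards the column, and let go of it. Pull the lift's sprung boom down, swing its hook in under the crook of the bail and let it up again, so that the carrier ends hanging still from the hook, clear of the mat. Leave the oil can and the tape measure where they are.

Things in the scene. Friction and masses are not known exactly. Their poses are not given: they have to be found in the camera images.
- lift: Spring lift, fixed: grey steel foot plate 328 x 88 x 5 mm with a tube 43 mm wide, 177 mm high (flange 86 mm wide) and in front of it a black rubber mat 232 x 84 mm, its top 8 mm above the bench. Origin on the tube's axis at bench level; the mat lies towards its own -x. From the tube rises a 21 mm rod that carries the boom and telescopes down against a spring.
- mat_mid (a point): The middle of the rubber mat's top face, 165 mm from the column's axis; x axis along the mat's length, pointing to the column. The hook hangs above this point when joint boom reads 0.
- rod (a joint): How far the rod with the boom is pushed down, in m, 0 (up, at rest) to 0.1. The spring pushes up with about 13 N at 0 and 16 N at 0.1, damped (about 4 N more at 0.1 m/s); it lifts a fully loaded carrier right up to 0.
- boom (a joint): Turn of the boom about the column in rad, -0.4 to 1.5; 0 = the hook hangs over the middle of the mat, positive = swung clockwise seen from above. It turns easily and stays where it is left.
- knob_mid (a point): Middle of the black round knob on the boom's end, 24 mm wide, standing on a disc 54 mm wide at the boom's end; the knob runs from 19 mm below to 14 mm above this point. 165 mm from the column's axis. Pressing down on the disc with fingertips on both sides of the knob pushes the boom down too.
- hook_seat (a point): Lowest point of the inside of the hook, where the bail comes to rest, 103 mm straight below knob_mid. J of 8 mm round bar, 32 mm clear inside across the boom. Its y axis runs across the boom from the shank (at y +20 mm) to the upturned tip (at y -22 mm, top 22 mm above the seat): the tip leads under a bar as joint boom falls. The boom's underside is 70 mm above the seat.
- carrier_mid (a point): Dip carrier, loose, 0.32 kg: middle of the underside of its flat aluminium base, 196 x 76 x 6 mm. x axis along its length, z up. Three upright steel pegs in a row along x, and at both ends a lug 34 mm wide and 55 mm high that carries the bail's hinge, at 50 mm above the underside.
- bail (a joint): The carrier's bail, in rad: 0 = folded flat on the carrier's own +y side, 1.57 = upright above the carrier, 1.75 = its stop just past upright. A stiff hinge: it stays put when left within 0.5 rad of upright. The hinge axis runs along the carrier's x through the point 50 mm above carrier_mid.
- crook (a point): Middle of the bail's crook, the raised part 28 mm wide in the middle of the bail's bar, 112 mm from the hinge axis. The bail is 8 mm round steel bar, 206 mm wide overall; either side of the crook the bar lies 100 mm from the hinge axis. Grip it here across the bar (the bar runs along the carrier's x).
- peg_1 (a point): Peg at the -x end, 58 mm from the middle, 10 mm wide with a tapered top; this point is on its axis 28 mm above the carrier's underside (the base's top is 6 mm, the peg's top 51 mm above the underside). Two parts can be stacked on a peg.
- peg_2 (a point): Peg at the middle, 10 mm wide with a tapered top; this point is on its axis 28 mm above the carrier's underside (the base's top is 6 mm, the peg's top 51 mm above the underside). Two parts can be stacked on a peg.
- peg_3 (a point): Peg at the +x end, 58 mm from the middle, 10 mm wide with a tapered top; this point is on its axis 28 mm above the carrier's underside (the base's top is 6 mm, the peg's top 51 mm above the underside). Two parts can be stacked on a peg.
- bearing_1_mid (a point): Centre of a ball bearing lying flat, 52 mm wide, 15 mm thick, hole 17 mm clear, 0.1 kg. May be absent.
- sleeve_1_mid (a point): Centre of a dark steel spacer sleeve standing on end, 44 mm wide, 26 mm high, hole 19 mm, 0.11 kg. May be absent.
- bearing_2_mid (a point): Centre of a ball bearing lying flat, 52 mm wide, 15 mm thick, hole 17 mm clear, 0.1 kg. May be absent.
- sleeve_2_mid (a point): Centre of a dark steel spacer sleeve standing on end, 44 mm wide, 26 mm high, hole 19 mm, 0.11 kg. May be absent.
- bearing_3_mid (a point): Centre of a ball bearing like bearing_1, lying flat on the bench beside the cardboard. May be absent.
- board: Flat sheet of cardboard, 185 x 180 x 3 mm, fixed, on which most of the parts lie at the start; origin at the middle of its underside.
- oil_can: Red oil can with spout, 56 mm wide, 137 mm high, origin at its foot; leave it alone.
- tape_measure: Yellow tape measure, 37 x 77 x 60 mm, origin at its foot; leave it alone.
There are look-alikes about, which are no part of the job. Leave any turquoise look-alike of the part that bears sleeve_2_mid alone.

How it is judged:
On the way, in this order (a step that is already met when the one before it is completed fails the run):
1. every part is on a peg of the carrier ((distance between bearing_1_mid and peg_1 below 0.021 m or distance between bearing_1_mid and peg_2 below 0.021 m or distance between bearing_1_mid and peg_3 below 0.021 m) and (distance between bearing_2_mid and peg_1 below 0.021 m or distance between bearing_2_mid and peg_2 below 0.021 m or distance between bearing_2_mid and peg_3 below 0.021 m) and (distance between sleeve_1_mid and peg_1 below 0.021 m or distance between sleeve_1_mid and peg_2 below 0.021 m or distance between sleeve_1_mid and peg_3 below 0.021 m) and (distance between sleeve_2_mid and peg_1 below 0.021 m or distance between sleeve_2_mid and peg_2 below 0.021 m or distance between sleeve_2_mid and peg_3 below 0.021 m) and (distance between bearing_3_mid and peg_1 below 0.021 m or distance between bearing_3_mid and peg_2 below 0.021 m or distance between bearing_3_mid and peg_3 below 0.021 m)), for 0.2 s.
2. the loaded carrier stands squarely in the middle of the mat, bail up, let go (all of step 1 and x of carrier_mid in the frame of lift between -0.18 and -0.15 m and y of carrier_mid in the frame of lift between -0.015 and 0.015 m and z of carrier_mid in the frame of lift between 0.004 and 0.014 m and angle between the x axis of carrier and the x axis of lift, either way round below 0.15 rad and angle between carrier's own z axis and vertical below 0.08 rad and value of joint bail above 1.2 rad and linear speed of carrier below 0.02 m/s and contact force between the fingers and carrier below 0.05 N), for 0.3 s.
3. the boom is pulled down so that the hook can go under the bail, while the carrier stands on the mat (value of joint rod above 0.055 m and z of carrier_mid in the frame of lift below 0.016 m), for 0.1 s.
At the end, for the whole second after the job is handed in: Every part on a peg (centre within 21 mm of the peg's middle); carrier hanging by its crook in the hook (within 15 mm of the seat), 25 mm or more above the mat, tilted under 0.2 rad, nearly still, boom up (rod under 20 mm); oil can and tape measure within 40 mm of where they stood (all of step 1 and distance between hook_seat and crook below 0.015 m and z of carrier_mid in the frame of mat_mid above 0.025 m and angle between carrier's own z axis and vertical below 0.2 rad and linear speed of carrier below 0.08 m/s and angular speed of carrier below 0.5 rad/s and value of joint rod below 0.02 m and distance of each of oil_can, tape_measure from where it was at the start of the episode below 0.04 m); the robot touches nothing.
It fails at once if a bystander is knocked over (angle between any of oil_can, tape_measure's own z axis and vertical above 0.6 rad).
Of bearing_1, bearing_2, sleeve_1, sleeve_2, bearing_3 only 3 to 5 are there at a start; the rules pass over those that are not, and their reading is None.
At some moment in a run one of bearing_1, bearing_2, sleeve_1, sleeve_2, bearing_3 may be knocked a few centimetres aside while the robot is not near it.
Once in a run the grip may slacken for a moment while it holds something.
It also fails if it takes over 210 s, if anything falls off the work surface, if the arm or the gripper's body presses on something with over 40 N, if the wrist force passes 120 N, or if a joint passes its speed limit or range.

## Working session

There is one attempt and no reset: what is moved stays moved. The work goes in short steps, Python scripts to look and compute and a tool call to move; the robot and the scene stay as the last step left them, time stands still between calls to the robot, and variables do not carry over. Pictures are saved under pics/ and viewed, about 12 in all and at most 16, crops included, and the job is handed in when it is done.

Besides the shell and the picture viewer there is one more tool, called after "Emit:" as name([rows], argument=value, ...), one row to a line, values as JSON. step_arm: Moves the arm, as the interface text tells. Its arguments: {"type":"object","properties":{"linear":{"type":"array","items":{"type":"array","items":{"type":"number"}}},"yaw":{"type":"array","items":{"type":"number"}},"claw":{"type":"number"},"grip_force":{"type":"number"}},"required":["linear","yaw"]}

```bash
mkdir -p pics
cat > h.py <<'E'
import numpy as np, cv2
from scipy.spatial.transform import Rotation as R
from station import ctrl
def world(cal,p): return R.from_quat(cal["orientation"]).apply(p)+np.array(cal["xyz"])
def look(cam,name=None):
    cal=ctrl.get_calibration(cam); im=ctrl.grab_frame(cam)
    if name: cv2.imwrite(f"pics/{name}.png",im)
    return cal,im
def find(cam,things,cal,mc=0.2):
    for t in things:
        for d in ctrl.boxes_of(cam,t):
            if d["confidence"]>mc: print(cam,t,round(d["confidence"],2),world(cal,d["position"]).round(4))
def pix(cal,P):
    f=240/np.tan(np.radians(cal["vertical_fov"]/2)); q=R.from_quat(cal["orientation"]).inv().apply(np.array(P)-cal["xyz"])
    return cal["cx"]+f*q[0]/-q[2], cal["cy"]-f*q[1]/-q[2]
def ray(cal,u,v,z):
    f=240/np.tan(np.radians(cal["vertical_fov"]/2)); d=R.from_quat(cal["orientation"]).apply([(u-cal["cx"])/f,-(v-cal["cy"])/f,-1]); o=np.array(cal["xyz"])
    return o+d*(z-o[2])/d[2]
def st():
    s=ctrl.observe(); print("t",round(s["time"],2),"tcp",np.round(s["eef_pos"],4),"R",R.from_quat(s["eef_rot"]).as_matrix().round(3).tolist(),"F",np.round(s["contact_force"],1),"open",round(s["opening"],4)); return s
E
python3 - <<'E'
from h import *
s=st()
T=["lift","knob_mid","hook_seat","carrier_mid","crook","peg_1","bearing_1_mid","sleeve_1_mid","board","oil_can","tape_measure","mat_mid"]
for c in ["scene","side","wrist"]:
    cal,im=look(c,c+"0"); print(c,{k:np.round(v,3) for k,v in cal.items()})
    find(c,T,cal)
E
```

```text
t 0.0 tcp [ 0.2089 -0.5083  0.2414] R [[-0.925, -0.38, -0.001], [-0.38, 0.925, 0.002], [0.0, 0.002, -1.0]] F [0.5 1.  0.5] open 0.0853
scene {'vertical_fov': np.float64(48.184), 'cx': np.float64(309.676), 'cy': np.float64(244.012), 'xyz': array([-0.419,  0.777,  1.167]), 'orientation': array([-0.19 ,  0.395,  0.805, -0.4  ])}
scene lift 0.87 [0.4581 0.3622 0.0214]
scene lift 0.65 [ 0.6944 -0.1832  0.0502]
scene lift 0.62 [ 0.6136 -0.2487  0.0271]
scene knob_mid 0.59 [0.3872 0.3613 0.2871]
scene hook_seat 0.9 [0.3849 0.3659 0.2858]
scene carrier_mid 0.68 [0.5027 0.0901 0.0034]
scene crook 0.64 [0.4706 0.1646 0.0533]
scene peg_1 0.64 [0.5017 0.0952 0.0088]
scene bearing_1_mid 0.73 [ 0.5343 -0.2537  0.014 ]
scene bearing_1_mid 0.6 [ 0.5199 -0.3336  0.0139]
scene sleeve_1_mid 0.64 [ 0.6046 -0.3341  0.0262]
scene board 0.58 [ 0.5795 -0.3089 -0.0016]
scene oil_can 0.86 [ 0.6964 -0.1865  0.0494]
scene tape_measure 0.4 [0.5023 0.0952 0.0014]
scene mat_mid 0.8 [0.4622 0.3638 0.0194]
scene mat_mid 0.71 [0.4082 0.3791 0.2856]
scene mat_mid 0.36 [ 0.6071 -0.1097  0.0134]
side {'vertical_fov': np
[... 432 characters left out ...]
[0.5413 0.0755 0.0057]
side crook 0.59 [ 0.5259 -0.2666  0.0167]
side crook 0.52 [0.5535 0.1656 0.0592]
side crook 0.44 [ 0.5704 -0.3168  0.0017]
side peg_1 0.78 [0.5436 0.0728 0.0053]
side bearing_1_mid 0.91 [ 0.5164 -0.356   0.0153]
side sleeve_1_mid 0.7 [ 0.6073 -0.3577  0.0237]
side board 0.85 [ 0.5684 -0.3166  0.003 ]
side oil_can 0.61 [ 0.7133 -0.2208  0.0543]
side tape_measure 0.78 [ 0.4162 -0.3805  0.0441]
side mat_mid 0.94 [0.4757 0.3794 0.0698]
wrist {'vertical_fov': np.float64(63.443), 'cx': np.float64(320.84), 'cy': np.float64(240.724), 'xyz': array([ 0.142, -0.534,  0.375]), 'orientation': array([-0.079, -0.117,  0.822,  0.551])}
wrist tape_measure 0.87 [ 0.4006 -0.3788  0.021 ]
```

View pics/scene0.png

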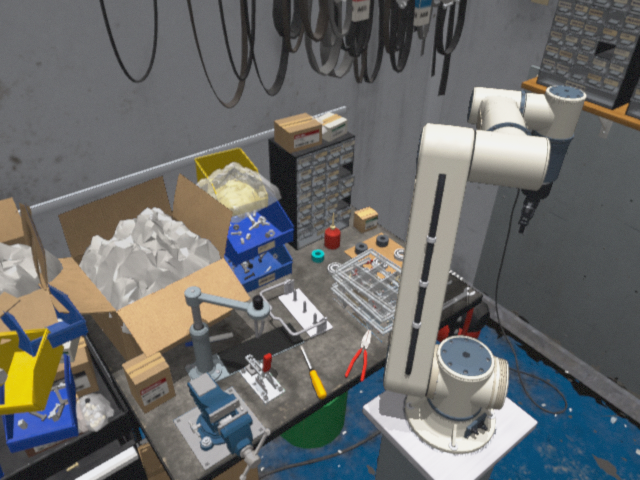

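View pics/side0.png

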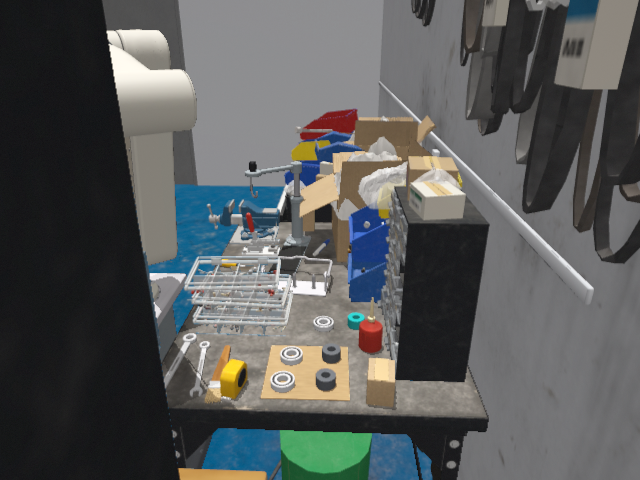

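The scene view shows the lift (about 200,350), the carrier (about 300,305) and wire racks in front of it. The side view shows two bearings and two dark sleeves on the board, a fifth bearing at (323,322), and the turquoise look-alike at (356,321). Next I'll look from above with the wrist camera.

```bash
cat >> h.py <<'E'
def plan(P,th=None):
    """P world TCP target; th: world angle (deg) of tool x axis"""
    s=ctrl.observe(); M=R.from_quat(s["eef_rot"]).as_matrix(); d=M.T@(np.array(P)-s["eef_pos"])
    t0=np.degrees(np.arctan2(M[1,0],M[0,0])); y=0 if th is None else -((th-t0+180)%360-180)
    print("shift",d.round(4),"yaw",round(y,1),"th now",round(t0,1),"dist",np.linalg.norm(d).round(3),"q6",round(s["qpos"][5],2))
E
python3 - <<'E'
from h import *
cal=ctrl.get_calibration("wrist"); s=ctrl.observe()
M=R.from_quat(s["eef_rot"])
print((M.inv()*R.from_quat(cal["orientation"])).as_matrix().round(3), M.inv().apply(np.array(cal["xyz"])-s["eef_pos"]))
plan([0.5,-0.27,0.33],-157.7); plan([0.5,-0.27,0.33],180)
sc,_=look("scene"); sd,_=look("side")
for p in [(0.6,-0.1,0.013),(0.50,-0.35,0.01)]: print(pix(sd,p),pix(sc,p))
E
```

```text
[[-0.     0.96   0.28 ]
 [ 1.    -0.     0.001]
 [ 0.001  0.28  -0.96 ]] [ 0.07166074  0.00192253 -0.13228732]
shift [-0.3599  0.1102 -0.0877] yaw 0.0 th now -157.7 dist 0.386 q6 -0.28
shift [-0.3599  0.1102 -0.0877] yaw 22.3 th now -157.7 dist 0.386 q6 -0.28
(np.float64(324.61923909958733), np.float64(317.6254352910282)) (np.float64(329.94225402439616), np.float64(269.1639858467646))
(np.float64(274.301347165153), np.float64(382.00353415984415)) (np.float64(405.36636396213794), np.float64(256.5024963394007))
```

Emit:
step_arm([
  [0, 0, -0.04],
  [-0.04, 0.012, -0.08],
  [-0.08, 0.025, -0.0877],
  [-0.12, 0.037, -0.0877],
  [-0.16, 0.05, -0.0877],
  [-0.2, 0.062, -0.0877],
  [-0.24, 0.074, -0.0877],
  [-0.28, 0.086, -0.0877],
  [-0.32, 0.1, -0.0877],
  [-0.36, 0.11, -0.0877],
], yaw=[0, 0, 2, 6, 10, 14, 18, 20, 22, 22.3], claw=1)

```text
time: 2.88
eef_pos: [0.489, -0.2779, 0.3305]
eef_rot: [0.0, 1.0, -0.0, 0.0]
contact_force: [1.0, -0.8, 0.8]
opening: 0.0854
```

Emit:
step_arm([
  [0, 0, 0],
  [0, 0, 0],
], yaw=[0, 0])

```text
time: 3.05
eef_pos: [0.4894, -0.2781, 0.329]
eef_rot: [-0.002, 1.0, 0.0, -0.001]
contact_force: [-1.1, 0.2, -0.5]
opening: 0.0857
```

Run:
```python
from h import *
st()
cal,im=look("wrist","w1"); find("wrist",["bearing_1_mid","sleeve_1_mid","board","oil_can","tape_measure"],cal)
```

```text
t 3.05 tcp [ 0.4894 -0.2781  0.329 ] R [[-1.0, -0.004, -0.001], [-0.004, 1.0, 0.001], [0.001, 0.001, -1.0]] F [-1.1  0.2 -0.5] open 0.0857
wrist bearing_1_mid 0.71 [ 0.5658 -0.2939  0.0061]
wrist bearing_1_mid 0.57 [ 0.5126 -0.3464  0.018 ]
wrist sleeve_1_mid 0.6 [ 0.6001 -0.3359  0.0297]
wrist sleeve_1_mid 0.48 [ 0.5243 -0.262   0.0175]
wrist board 0.72 [0.5364 0.0629 0.0018]
wrist board 0.61 [ 0.5639 -0.2938  0.0057]
wrist oil_can 0.58 [ 0.6952 -0.2002  0.0648]
wrist tape_measure 0.55 [ 0.4168 -0.3512  0.0606]
wrist tape_measure 0.23 [ 0.6043 -0.3365  0.0308]
```

View pics/w1.png

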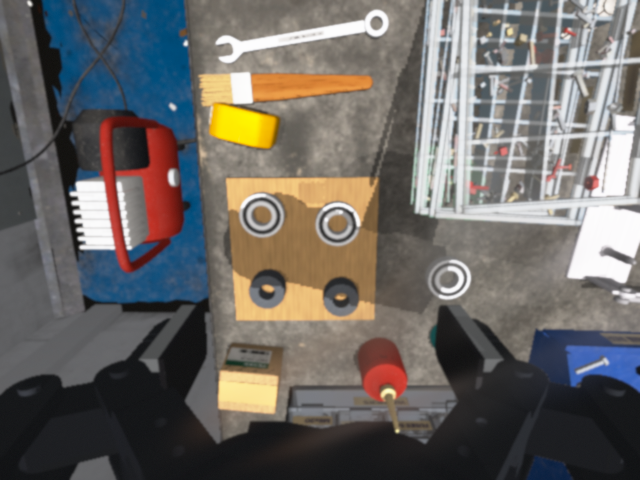

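The wrist view shows the board bearings at (262,215) and (338,223), the sleeves at (267,289) and (341,296), and the loose bearing at (449,279). The oil can is at (382,370) and the rack is at the upper right.

```bash
cat >> h.py <<'E'
def circ(cal,im,u,v,z,rad,w=34,par=25):
    """refine circle near u,v; top plane z; outer radius rad (m)"""
    f=240/np.tan(np.radians(cal["vertical_fov"]/2)); up=4
    u0,v0=int(u)-w,int(v)-w; g=cv2.cvtColor(im[max(v0,0):v0+2*w,max(u0,0):u0+2*w],cv2.COLOR_BGR2GRAY); u0,v0=max(u0,0),max(v0,0)
    g=cv2.resize(g,None,fx=up,fy=up,interpolation=cv2.INTER_CUBIC)
    r=f*rad/(cal["xyz"][2]-z)*up
    c=cv2.HoughCircles(cv2.GaussianBlur(g,(7,7),0),cv2.HOUGH_GRADIENT,1.5,20,param1=100,param2=par,minRadius=int(r*.88),maxRadius=int(r*1.15))
    out=[]
    if c is not None:
        for x,y,rr in c[0][:2]:
            uu,vv=u0+(x+.5)/up-.5,v0+(y+.5)/up-.5
            out.append((round(uu,1),round(vv,1),round(rr/r,2),ray(cal,uu,vv,z).round(4)))
    return out
E
python3 - <<'E'
from h import *
cal=ctrl.get_calibration("wrist"); im=cv2.imread("pics/w1.png")
for n,u,v,z,r in [("b",262,215,.018,.026),("b",338,223,.018,.026),("b3",449,279,.015,.026),("s",267,289,.029,.022),("s",341,296,.029,.022)]:
    print(n,ray(cal,u,v,z).round(4),circ(cal,im,u,v,z,r))
cv2.imwrite("pics/c1.png",cv2.resize(im[160:320,220:480],None,fx=3,fy=3,interpolation=cv2.INTER_CUBIC))
plan([0.46,0.07,0.33],180)
E
```

```text
b [ 0.5133 -0.3485  0.018 ] [(np.float32(260.8), np.float32(216.1), np.float64(0.98), array([ 0.5146, -0.35  ,  0.018 ])), (np.float32(262.7), np.float32(220.9), np.float64(1.06), array([ 0.5205, -0.348 ,  0.018 ]))]
b [ 0.523  -0.2595  0.018 ] [(np.float32(336.4), np.float32(222.2), np.float64(0.88), array([ 0.5221, -0.2613,  0.018 ])), (np.float32(338.3), np.float32(227.8), np.float64(0.94), array([ 0.5289, -0.259 ,  0.018 ]))]
b3 [ 0.5951 -0.1213  0.015 ] [(np.float32(447.8), np.float32(276.7), np.float64(0.99), array([ 0.592, -0.123,  0.015])), (np.float32(444.8), np.float32(272.2), np.float64(1.05), array([ 0.5861, -0.1273,  0.015 ]))]
s [ 0.6022 -0.3448  0.029 ] []
s [ 0.6115 -0.2553  0.029 ] []
shift [2.750e-02 3.505e-01 3.000e-04] yaw -0.1 th now 179.9 dist 0.352 q6 -1.33
```

View pics/c1.png

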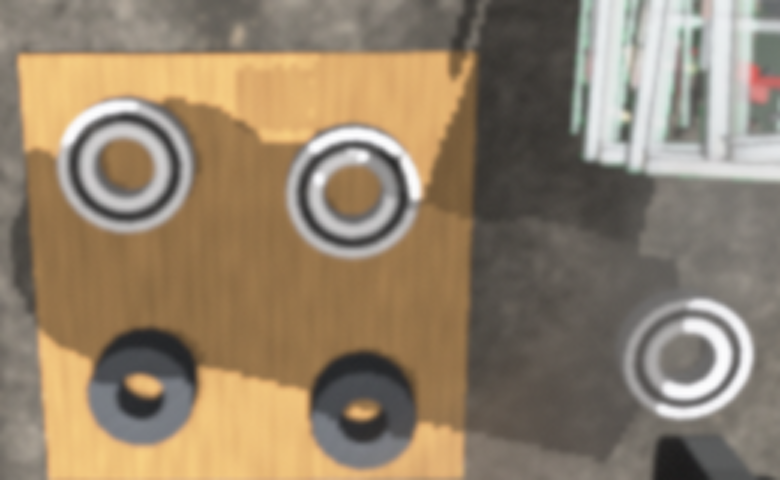

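The circle centres agree with my reading: bearings at about (0.514,-0.349), (0.523,-0.260) and (0.595,-0.121), and sleeves at about (0.603,-0.344) and (0.613,-0.255). Next I'll look at the carrier and the lift.

Emit:
step_arm([
  [0.003, 0.035, 0],
  [0.006, 0.076, 0],
  [0.01, 0.117, 0],
  [0.014, 0.158, 0],
  [0.018, 0.199, 0],
  [0.02, 0.24, 0],
  [0.022, 0.28, 0],
  [0.025, 0.32, 0],
  [0.0275, 0.35, 0],
  [0.0275, 0.35, 0],
], yaw=[0, 0, 0, 0, 0, 0, 0, 0, 0, 0])

```text
time: 4.18
eef_pos: [0.4595, 0.0738, 0.3299]
eef_rot: [-0.002, 1.0, 0.001, 0.0]
contact_force: [-0.1, -0.6, -0.6]
opening: 0.0855
```

Emit:
step_arm([
  [0, 0, 0],
  [0, 0, 0],
  [0, 0, 0],
], yaw=[0, 0, 0])

```text
time: 4.43
eef_pos: [0.4602, 0.0691, 0.3302]
eef_rot: [0.001, 1.0, -0.0, 0.0]
contact_force: [-0.0, 0.1, 0.1]
opening: 0.0854
```

Run:
```python
from h import *
st()
cal,im=look("wrist","w2"); find("wrist",["carrier_mid","peg_1","crook","lift","mat_mid","knob_mid","hook_seat"],cal)
print(cal)
```

```text
t 4.43 tcp [0.4602 0.0691 0.3302] R [[-1.0, 0.001, 0.0], [0.001, 1.0, -0.0], [-0.0, -0.0, -1.0]] F [-0.   0.1  0.1] open 0.0854
wrist carrier_mid 0.74 [0.4933 0.0821 0.005 ]
wrist peg_1 0.63 [0.4961 0.0827 0.0048]
wrist crook 0.96 [0.4885 0.1712 0.0538]
wrist lift 0.74 [0.4657 0.3021 0.006 ]
wrist mat_mid 0.93 [0.4646 0.2983 0.011 ]
{'vertical_fov': 63.44345279303785, 'cx': 320.8396855843097, 'cy': 240.72437770613763, 'xyz': array([0.38780904, 0.07074723, 0.46246984]), 'orientation': array([-0.10068935, -0.09973405,  0.69950574,  0.70043308])}
```

View pics/w2.png

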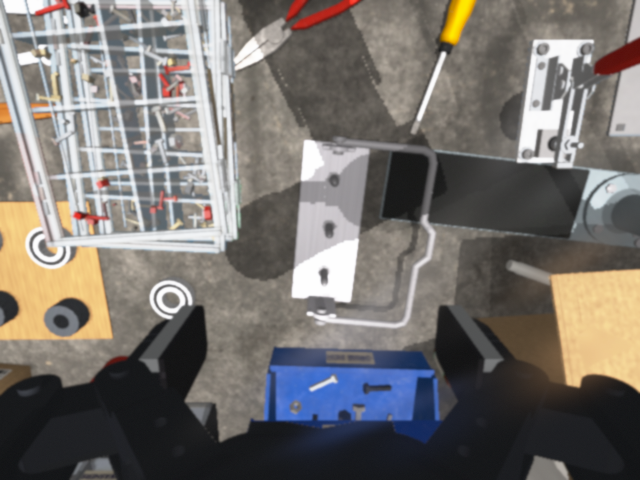

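The overhead view shows the carrier base with corners near (302,140), (368,144), (352,302) and (292,297). The pegs are at about (333,180), (328,229) and (323,276). The bail is folded towards world +y with its crook at (428,245). The mat runs from (385,185) to (580,200), and the column is near (635,215).

Run:
```python
from h import *
cal=ctrl.get_calibration("wrist"); im=cv2.imread("pics/w2.png")
for n,pts,z in [("base",[(302,140),(369,146),(352,302),(292,297)],.006),("pegtip",[(333,180),(328,229),(323,276)],.051),("pegbase",[(333,180),(328,229),(323,276)],.006),("crook",[(435,229),(433,240),(428,255),(418,266)],.05),("bail ends",[(434,150),(407,322)],.05),("mat",[(387,152),(382,218),(589,167),(573,232)],.008),("b3",[(170,299)],.015),("rack",[(237,248)],.05),("rack",[(237,248)],.1)]:
    print(n,[ray(cal,u,v,z).round(4).tolist()[:2] for u,v in pts])
sd=ctrl.get_calibration("side")
for z in (.03,.06,.09,.12): print(z, "rack side",ray(sd,290,278,z).round(3),ray(sd,281,257,z).round(3),ray(sd,293,331,z).round(3))
k=im[120:320,270:460]; cv2.imwrite("pics/c2.png",cv2.resize(k,None,fx=3.2,fy=3,interpolation=cv2.INTER_CUBIC)[:600,:])
print(ctrl.observe()["qpos"])
```

```text
base [[0.4016, 0.0496], [0.4083, 0.126], [0.6029, 0.1109], [0.596, 0.0341]]
pegtip [[0.4411, 0.0839], [0.4945, 0.0788], [0.5495, 0.0734]]
pegbase [[0.447, 0.0852], [0.5062, 0.0797], [0.5672, 0.0737]]
crook [[0.4948, 0.1961], [0.5073, 0.195], [0.5248, 0.1908], [0.5379, 0.1805]]
bail ends [[0.4104, 0.1882], [0.6079, 0.1724]]
mat [[0.4149, 0.1466], [0.4921, 0.1442], [0.4318, 0.3804], [0.5095, 0.3761]]
b3 [[0.5946, -0.1185]]
rack [[0.5166, -0.0223]]
rack [[0.501, -0.0109]]
0.03 rack side [0.491 0.084 0.03 ] [0.447 0.228 0.03 ] [ 0.525 -0.189  0.03 ]
0.06 rack side [0.497 0.028 0.06 ] [0.455 0.166 0.06 ] [ 0.53  -0.233  0.06 ]
0.09 rack side [ 0.503 -0.028  0.09 ] [0.463 0.103 0.09 ] [ 0.535 -0.276  0.09 ]
0.12 rack side [ 0.51  -0.084  0.12 ] [0.472 0.04  0.12 ] [ 0.54 -0.32  0.12]
[ 4.89024997e-01  7.41521839e-02  1.08133621e-01 -3.39817246e-05
 -1.60477722e+00 -2.05975177e+00]
```

View pics/c2.png

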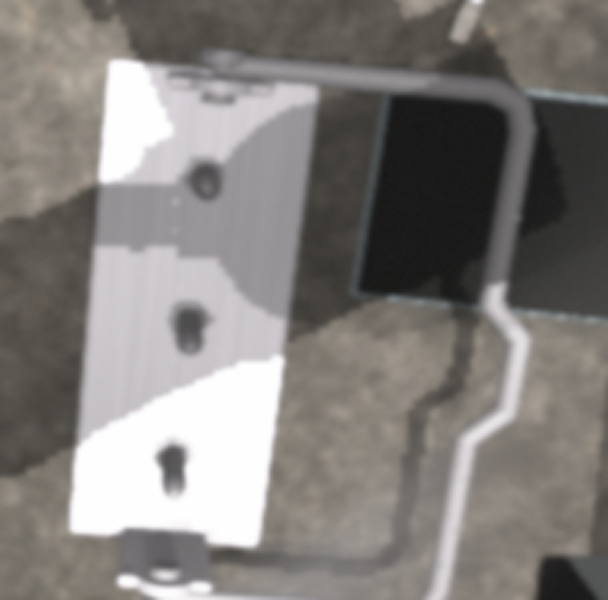

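Everything checks against the stated sizes. The base is 195×77 mm, centred at (0.502,0.080) and turned -4.5°. That puts the pegs at (0.444,0.085), (0.502,0.080) and (0.560,0.076). For balance I'll put a sleeve and a bearing on each end peg and a bearing on the middle one. First is sleeve 1.

Emit:
step_arm([
  [-0.013, -0.035, 0],
  [-0.026, -0.073, 0],
  [-0.039, -0.111, 0.01],
  [-0.052, -0.149, 0.02],
  [-0.065, -0.187, 0.03],
  [-0.078, -0.225, 0.04],
  [-0.091, -0.263, 0.05],
  [-0.104, -0.301, 0.06],
  [-0.117, -0.338, 0.07],
  [-0.13, -0.375, 0.08],
], yaw=[0, 0, 0, 0, 0, 0, 0, 0, 0, 0], claw=0.8, grip_force=50)

```text
time: 5.67
eef_pos: [0.5906, -0.3068, 0.2493]
eef_rot: [-0.0, 1.0, 0.0, -0.0]
contact_force: [1.9, 1.1, -0.0]
opening: 0.0685
```

Emit:
step_arm([
  [-0.01, -0.03, 0.01],
  [-0.013, -0.038, 0.04],
  [-0.013, -0.038, 0.08],
  [-0.013, -0.038, 0.1],
  [-0.013, -0.038, 0.1],
  [-0.013, -0.038, 0.1],
], yaw=[0, 0, 0, 0, 0, 0])

```text
time: 6.17
eef_pos: [0.6029, -0.3428, 0.1493]
eef_rot: [-0.0, 1.0, 0.0, -0.001]
contact_force: [-0.2, 0.2, 0.5]
opening: 0.0683
```

Run:
```python
from h import *
st()
cal,im=look("wrist","w3"); find("wrist",["sleeve_1_mid","bearing_1_mid"],cal)
print(pix(cal,[.603,-.344,.029]),pix(cal,[.514,-.349,.018]))
plan([.603,-.344,.018],180)
```

```text
t 6.17 tcp [ 0.6029 -0.3428  0.1493] R [[-1.0, -0.001, -0.003], [-0.001, 1.0, 0.0], [0.003, 0.0, -1.0]] F [-0.2  0.2  0.5] open 0.0683
wrist sleeve_1_mid 0.88 [ 0.605  -0.342   0.0326]
wrist bearing_1_mid 0.66 [ 0.5119 -0.3495  0.0193]
wrist bearing_1_mid 0.54 [ 0.5207 -0.2631  0.0168]
(np.float64(317.2776949609477), np.float64(239.35534533204864)) (np.float64(309.32795088170445), np.float64(101.03910198713794))
shift [ 0.0023 -0.0005  0.1351] yaw 0.1 th now -179.9 dist 0.135 q6 -1.28
```

View pics/w3.png

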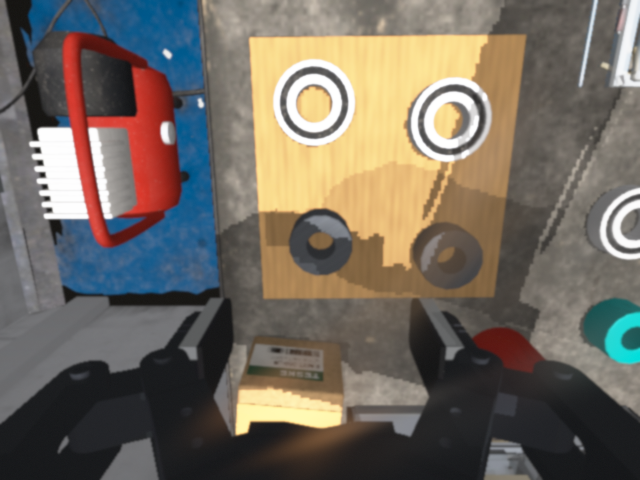

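The sleeve top is at (320,242), about 2 mm off my prediction, so I'll correct for that and grasp.

Emit:
step_arm([
  [-0.002, 0.0005, 0.035],
  [-0.002, 0.0005, 0.075],
  [-0.002, 0.0005, 0.105],
  [-0.002, 0.0005, 0.125],
  [-0.002, 0.0005, 0.131],
  [-0.002, 0.0005, 0.131],
  [-0.002, 0.0005, 0.131],
], yaw=[0, 0, 0, 0, 0, 0, 0])

```text
time: 6.9
eef_pos: [0.607, -0.3428, 0.0216]
eef_rot: [-0.001, 1.0, -0.001, 0.002]
contact_force: [-0.2, -0.2, -0.1]
opening: 0.0683
```

Emit:
step_arm([
  [0, 0, 0],
  [0, 0, 0],
  [0, 0, 0],
  [0, 0, 0],
  [0, 0, 0],
  [0, 0, 0],
], yaw=[0, 0, 0, 0, 0, 0], claw=0.35)

```text
time: 7.4
eef_pos: [0.607, -0.3429, 0.0221]
eef_rot: [-0.001, 1.0, -0.001, 0.002]
contact_force: [-1.3, 1.2, 5.4]
opening: 0.0429
```

Run:
```python
from h import *
s=st()
from types import SimpleNamespace
im=cv2.imread("pics/w3.png")
# camera pose of w3: current cal shifted by tcp change (orientation ~ same)
cal=dict(ctrl.get_calibration("wrist")); cal["xyz"]=np.array(cal["xyz"])-(s["eef_pos"]-np.array([.6029,-.3428,.1493]))
for n,u,v,z in [("s1",320.5,242,.029),("b1",314,103.5,.018),("b2",450,120,.018),("s2",447,256,.029)]: print(n,ray(cal,u,v,z).round(4))
plan([.444,.085,.2],180)
```

```text
t 7.4 tcp [ 0.607  -0.3429  0.0221] R [[-1.0, -0.001, 0.004], [-0.001, 1.0, -0.002], [-0.004, -0.002, -1.0]] F [-1.3  1.2  5.4] open 0.0429
s1 [ 0.6057 -0.3421  0.029 ]
b1 [ 0.5164 -0.3463  0.018 ]
b2 [ 0.5264 -0.2584  0.018 ]
s2 [ 0.6155 -0.2554  0.029 ]
shift [ 0.1617  0.4276 -0.1796] yaw 0.1 th now -179.9 dist 0.491 q6 -1.28
```

Emit:
step_arm([
  [0, 0, -0.035],
  [0, 0, -0.075],
  [0, 0.01, -0.115],
  [0.01, 0.04, -0.14],
  [0.023, 0.078, -0.15],
  [0.036, 0.116, -0.16],
  [0.049, 0.154, -0.16],
  [0.062, 0.192, -0.16],
  [0.075, 0.23, -0.16],
  [0.088, 0.268, -0.16],
], yaw=[0, 0, 0, 0, 0, 0, 0, 0, 0, 0], claw=0.3)

```text
time: 8.23
eef_pos: [0.5165, -0.0726, 0.1802]
eef_rot: [-0.0, 1.0, 0.0, 0.001]
contact_force: [1.5, 0.8, -0.3]
opening: 0.0423
```

Emit:
step_arm([
  [0.015, 0.038, 0],
  [0.03, 0.076, 0],
  [0.045, 0.114, 0],
  [0.06, 0.145, 0.01],
  [0.074, 0.16, 0.02],
  [0.074, 0.16, 0.025],
  [0.074, 0.16, 0.025],
], yaw=[0, 0, 0, 0, 0, 0, 0])

```text
time: 8.82
eef_pos: [0.4422, 0.0865, 0.154]
eef_rot: [-0.002, 1.0, 0.0, -0.0]
contact_force: [-0.3, 0.3, -1.2]
opening: 0.0422
```

Run:
```python
from h import *
st()
cal,im=look("wrist","w4"); find("wrist",["carrier_mid","peg_1","sleeve_1_mid"],cal)
for p in [(.4444,.0848),(.502,.080),(.56,.0757)]: print([np.round(pix(cal,[*p,z]),1) for z in (.006,.051)])
```

```text
t 8.82 tcp [0.4422 0.0865 0.154 ] R [[-1.0, -0.003, -0.0], [-0.003, 1.0, 0.0], [0.0, 0.0, -1.0]] F [-0.3  0.3 -1.2] open 0.0422
wrist carrier_mid 0.65 [0.442  0.0838 0.0051]
wrist peg_1 0.81 [0.4462 0.0845 0.0037]
wrist sleeve_1_mid 0.66 [0.4386 0.0935 0.1611]
[array([316.9, 231.5]), array([316.2, 249.7])]
[array([310.9, 302.1]), array([309.2, 330.8])]
[array([306. , 366.1]), array([303.6, 403. ])]
```

View pics/w4.png

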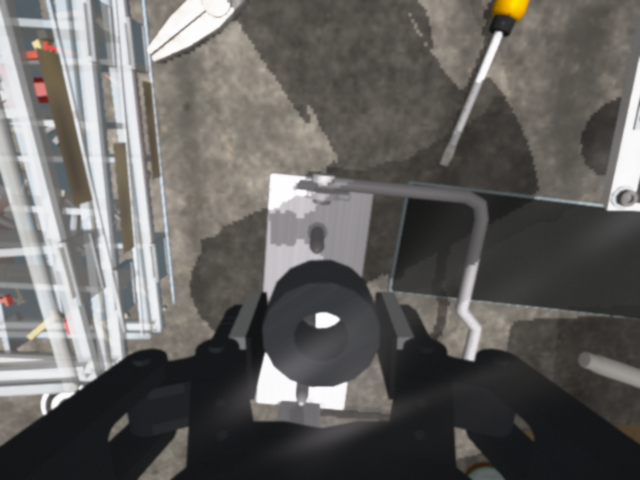

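Peg 1 is at (317,230–250), as predicted. The held sleeve's top is centred at about (321,328).

Run:
```python
from h import *
cal=ctrl.get_calibration("wrist"); im=cv2.imread("pics/w4.png")
print(ray(cal,321,328,.161),ctrl.observe()["eef_pos"], circ(cal,im,321,328,.161,.022,w=70))
for p in [(317.5,247)]: print(ray(cal,*p,.051))
g=im[210:262,290:345]; cv2.imwrite("pics/c4.png",cv2.resize(g,None,fx=8,fy=8))
```

```text
[0.4413514  0.08675311 0.161     ] [0.4439805  0.08531731 0.15479603] [(np.float32(322.4), np.float32(323.8), np.float64(0.95), array([0.4397, 0.0873, 0.161 ])), (np.float32(325.4), np.float32(331.3), np.float64(1.06), array([0.4427, 0.0884, 0.161 ]))]
[0.44486337 0.08449415 0.051     ]
```

View pics/c4.png

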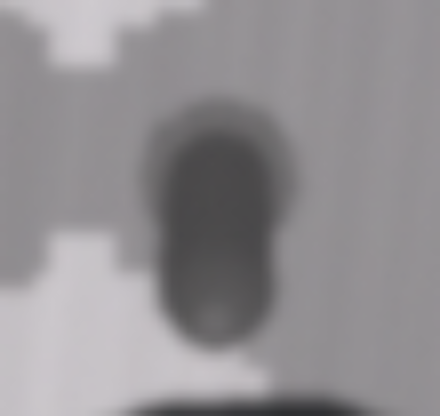

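Emit:
step_arm([
  [-0.003, -0.0015, 0.02],
  [-0.003, -0.0015, 0.05],
  [-0.003, -0.0015, 0.08],
  [-0.003, -0.0015, 0.1],
  [-0.003, -0.0015, 0.115],
  [-0.003, -0.0015, 0.125],
  [-0.003, -0.0015, 0.125],
  [-0.003, -0.0015, 0.125],
], yaw=[0, 0, 0, 0, 0, 0, 0, 0])

```text
time: 9.68
eef_pos: [0.4467, 0.0837, 0.0292]
eef_rot: [0.0, 1.0, -0.0, -0.0]
contact_force: [1.1, 0.7, -0.4]
opening: 0.0426
```

Run:
```python
from h import *
st(); plan([.4455,.085,.029])
```

```text
t 9.68 tcp [0.4467 0.0837 0.0292] R [[-1.0, 0.0, -0.0], [0.0, 1.0, -0.0], [0.0, -0.0, -1.0]] F [ 1.1  0.7 -0.4] open 0.0426
shift [0.0012 0.0013 0.0002] yaw 0 th now 180.0 dist 0.002 q6 -2.1
```

No contact force, so the peg is inside the hole. I'll release and go for sleeve 2.

Emit:
step_arm([
  [0, 0, 0],
  [0, 0, 0],
  [0, 0, 0],
  [0, 0, 0],
  [0, 0, -0.03],
  [0, 0, -0.07],
  [0, 0, -0.11],
  [-0.005, -0.01, -0.15],
  [-0.018, -0.045, -0.16],
  [-0.035, -0.08, -0.16],
], yaw=[0, 0, 0, 0, 0, 0, 0, 0, 0, 0], claw=0.8)

```text
time: 10.52
eef_pos: [0.4835, 0.0046, 0.1943]
eef_rot: [-0.002, 1.0, 0.001, 0.005]
contact_force: [0.3, 0.8, -1.6]
opening: 0.0679
```

Emit:
step_arm([
  [-0.018, -0.035, 0],
  [-0.036, -0.07, 0],
  [-0.054, -0.105, 0],
  [-0.072, -0.14, 0],
  [-0.09, -0.175, 0],
  [-0.108, -0.21, 0.005],
  [-0.125, -0.24, 0.01],
  [-0.135, -0.26, 0.03],
  [-0.135, -0.26, 0.04],
  [-0.135, -0.26, 0.04],
], yaw=[0, 0, 0, 0, 0, 0, 0, 0, 0, 0])

```text
time: 11.35
eef_pos: [0.6149, -0.2561, 0.1451]
eef_rot: [0.001, 1.0, 0.001, -0.003]
contact_force: [-0.5, 1.3, -0.6]
opening: 0.0686
```

Run:
```python
from h import *
st()
cal,im=look("wrist","w5"); find("wrist",["bearing_1_mid","sleeve_1_mid"],cal)
for p in [(.6155,-.2554,.029),(.5264,-.2584,.018),(.5164,-.3463,.018),(.595,-.12,.015)]: print(np.round(pix(cal,p),1))
plan([.6155,-.2554,.021],180)
```

```text
t 11.35 tcp [ 0.6149 -0.2561  0.1451] R [[-1.0, 0.002, -0.006], [0.002, 1.0, 0.002], [0.006, 0.002, -1.0]] F [-0.5  1.3 -0.6] open 0.0686
wrist bearing_1_mid 0.59 [ 0.5145 -0.3472  0.0185]
[319.6 242.5]
[314.5 102.1]
[173.6  85.4]
[516.5 207.7]
shift [ 0.0013 -0.0002  0.1293] yaw 0.1 th now -179.9 dist 0.129 q6 -1.41
```

View pics/w5.png

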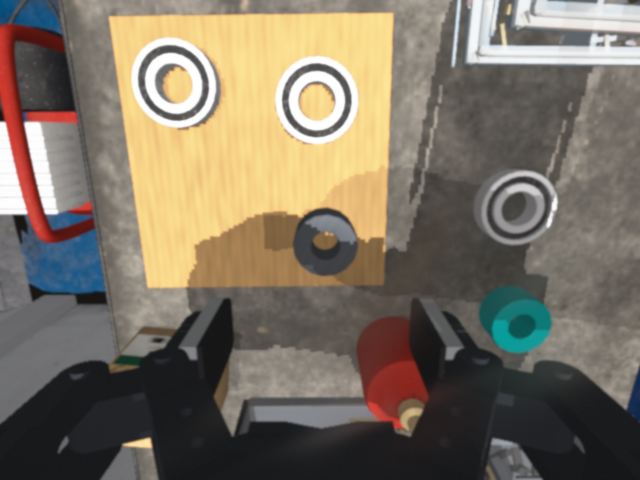

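Sleeve 2 is at (325,243), about 3 mm to +y. The oil can at (385,370) is clear of the fingers.

Emit:
step_arm([
  [-0.001, 0.0025, 0.035],
  [-0.001, 0.0025, 0.075],
  [-0.001, 0.0025, 0.1],
  [-0.001, 0.0025, 0.118],
  [-0.001, 0.0025, 0.125],
  [-0.001, 0.0025, 0.125],
], yaw=[0, 0, 0, 0, 0, 0])

```text
time: 12.0
eef_pos: [0.617, -0.2522, 0.0238]
eef_rot: [-0.001, 1.0, 0.0, -0.001]
contact_force: [0.1, -0.2, 0.2]
opening: 0.0683
```

Emit:
step_arm([
  [0, 0, 0],
  [0, 0, 0],
  [0, 0, 0],
  [0, 0, 0],
  [0, 0, 0],
  [0, 0, -0.03],
  [0, 0, -0.07],
  [0, 0, -0.11],
  [0.005, 0.02, -0.14],
  [0.01, 0.055, -0.15],
], yaw=[0, 0, 0, 0, 0, 0, 0, 0, 0, 0], claw=0.3)

```text
time: 12.83
eef_pos: [0.6096, -0.2012, 0.1814]
eef_rot: [0.001, 1.0, -0.002, 0.006]
contact_force: [0.7, 1.7, -0.4]
opening: 0.0415
```

Run:
```python
from h import *
st(); plan([.5605,.0755,.155],180)
```

```text
t 12.83 tcp [ 0.6096 -0.2012  0.1814] R [[-1.0, 0.003, 0.011], [0.003, 1.0, -0.004], [-0.011, -0.004, -1.0]] F [ 0.7  1.7 -0.4] open 0.0415
shift [0.0502 0.2766 0.0248] yaw -0.2 th now 179.8 dist 0.282 q6 -1.5
```

Emit:
step_arm([
  [0.006, 0.037, 0],
  [0.013, 0.076, 0],
  [0.02, 0.115, 0],
  [0.027, 0.154, 0],
  [0.034, 0.193, 0],
  [0.041, 0.23, 0],
  [0.047, 0.26, 0.01],
  [0.049, 0.276, 0.02],
  [0.049, 0.276, 0.028],
  [0.049, 0.276, 0.028],
], yaw=[0, 0, 0, 0, 0, 0, 0, 0, 0, 0])

```text
time: 13.67
eef_pos: [0.5572, 0.0786, 0.1451]
eef_rot: [-0.001, 1.0, -0.0, -0.001]
contact_force: [-0.6, -0.1, -1.1]
opening: 0.0413
```

Run:
```python
from h import *
st()
cal,im=look("wrist","w6"); s=ctrl.observe(); print(s["eef_pos"].round(4) if hasattr(s["eef_pos"],"round") else s["eef_pos"])
for p in [(.4447,.0851),(.5025,.0805),(.5603,.076)]: print([np.round(pix(cal,[*p,z]),1) for z in (.006,.051)])
print(pix(cal,[*s["eef_pos"][:2],.163]))
```

```text
t 13.67 tcp [0.5572 0.0786 0.1451] R [[-1.0, -0.002, -0.002], [-0.002, 1.0, -0.0], [0.002, -0.0, -1.0]] F [-0.6 -0.1 -1.1] open 0.0413
[0.5578 0.0777 0.146 ]
[array([329.4,  62.8]), array([331.2,  49.1])]
[array([322. , 154.7]), array([322.2, 159.8])]
[array([315.6, 236.1]), array([314.6, 255.6])]
(np.float64(314.1307716017378), np.float64(353.81699705750816))
```

View pics/w6.png

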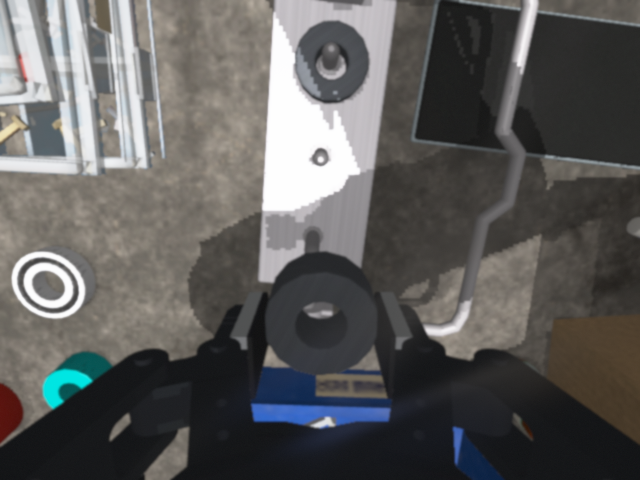

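Sleeve 1 sits on peg 1. Held sleeve 2 is centred at about (321.5,316.5), so it sits slightly towards -x in the jaws. I'll compute the correction.

Run:
```python
from h import *
cal=ctrl.get_calibration("wrist"); s=ctrl.observe(); im=cv2.imread("pics/w6.png")
for z in (.151,.155): print(ray(cal,321.5,316.5,z).round(4), circ(cal,im,321,317,z,.022,w=70,par=20))
print(s["eef_pos"], "pegtip", ray(cal,320,157,.051).round(4))
```

```text
[0.5512 0.0793 0.151 ] []
[0.5492 0.0793 0.155 ] []
[0.55780616 0.07771462 0.14603884] pegtip [0.5017 0.0784 0.051 ]
```

Emit:
step_arm([
  [-0.008, -0.0035, 0.0],
  [-0.008, -0.0035, 0.03],
  [-0.008, -0.0035, 0.06],
  [-0.008, -0.0035, 0.08],
  [-0.008, -0.0035, 0.095],
  [-0.008, -0.0035, 0.105],
  [-0.008, -0.0035, 0.114],
  [-0.008, -0.0035, 0.114],
  [-0.008, -0.0035, 0.114],
], yaw=[0, 0, 0, 0, 0, 0, 0, 0, 0])

```text
time: 14.47
eef_pos: [0.5667, 0.0739, 0.0323]
eef_rot: [-0.0, 1.0, -0.0, 0.0]
contact_force: [-1.6, -0.2, -1.7]
opening: 0.0419
```

Run:
```python
from h import *
st(); plan([.516,-.3463,.14])
```

```text
t 14.47 tcp [0.5667 0.0739 0.0323] R [[-1.0, -0.0, 0.0], [-0.0, 1.0, -0.0], [-0.0, -0.0, -1.0]] F [-1.6 -0.2 -1.7] open 0.0419
shift [ 0.0507 -0.4202 -0.1077] yaw 0 th now -180.0 dist 0.437 q6 -1.97
```

Emit:
step_arm([
  [0, 0, 0],
  [0, 0, 0],
  [0, 0, 0],
  [0, 0, 0],
  [0, 0, -0.03],
  [0, 0, -0.07],
  [0, 0, -0.11],
  [0.0, -0.01, -0.15],
  [0.004, -0.045, -0.165],
  [0.008, -0.085, -0.165],
], yaw=[0, 0, 0, 0, 0, 0, 0, 0, 0, 0], claw=0.85)

```text
time: 15.3
eef_pos: [0.5611, -0.01, 0.203]
eef_rot: [-0.002, 1.0, 0.001, 0.006]
contact_force: [1.0, -0.6, -0.5]
opening: 0.0727
```

Emit:
step_arm([
  [0.005, -0.04, 0],
  [0.01, -0.08, 0],
  [0.015, -0.12, 0],
  [0.02, -0.16, 0],
  [0.025, -0.2, 0],
  [0.03, -0.235, 0.01],
  [0.032, -0.247, 0.04],
  [0.032, -0.247, 0.06],
  [0.032, -0.247, 0.06],
], yaw=[0, 0, 0, 0, 0, 0, 0, 0, 0])

```text
time: 16.05
eef_pos: [0.5235, -0.2576, 0.1325]
eef_rot: [0.001, 1.0, 0.002, -0.004]
contact_force: [-0.8, 1.0, 0.1]
opening: 0.0722
```

Run:
```python
from h import *
st()
cal,im=look("wrist","w7"); find("wrist",["bearing_1_mid","sleeve_1_mid"],cal)
for p in [(.5264,-.2584,.018),(.5164,-.3463,.018),(.595,-.12,.015)]:
    u,v=pix(cal,p); print(np.round((u,v),1),circ(cal,im,u,v,p[2],.026,w=60,par=40)[:1])
plan([.5264,-.2584,.018],180)
```

```text
t 16.05 tcp [ 0.5235 -0.2576  0.1325] R [[-1.0, 0.002, -0.007], [0.002, 1.0, 0.003], [0.007, 0.003, -1.0]] F [-0.8  1.   0.1] open 0.0722
wrist bearing_1_mid 0.86 [ 0.5137 -0.349   0.0197]
[317.3 246.5] [(np.float32(319.1), np.float32(245.8), np.float64(0.96), array([ 0.5259, -0.2573,  0.018 ]))]
[183.6 232.4] [(np.float32(180.6), np.float32(234.1), np.float64(0.88), array([ 0.5175, -0.3484,  0.018 ]))]
[509.8 335.9] []
shift [ 0.0011 -0.0005  0.1206] yaw 0.1 th now -179.9 dist 0.121 q6 -1.38
```

Emit:
step_arm([
  [0.001, 0, 0.03],
  [0.001, 0, 0.065],
  [0.001, 0, 0.095],
  [0.001, 0, 0.11],
  [0.001, 0, 0.118],
  [0.001, 0, 0.118],
  [0.001, 0, 0.118],
], yaw=[0, 0, 0, 0, 0, 0, 0])

```text
time: 16.78
eef_pos: [0.527, -0.2578, 0.0209]
eef_rot: [-0.001, 1.0, -0.001, 0.001]
contact_force: [0.7, 0.3, 0.4]
opening: 0.0727
```

Run:
```python
from h import *
st(); plan([.526,-.2575,.018],180)
```

```text
t 16.78 tcp [ 0.527  -0.2578  0.0209] R [[-1.0, -0.002, 0.003], [-0.002, 1.0, -0.001], [-0.003, -0.001, -1.0]] F [0.7 0.3 0.4] open 0.0727
shift [0.001  0.0003 0.0028] yaw 0.1 th now -179.9 dist 0.003 q6 -1.38
```

Emit:
step_arm([
  [0, 0, 0.004],
  [0, 0, 0.004],
  [0, 0, 0.004],
  [0, 0, 0.004],
  [0, 0, 0.004],
  [0, 0, 0.004],
  [0, 0, -0.03],
  [0, 0, -0.07],
  [0, 0, -0.11],
  [0, 0.0, -0.14],
], yaw=[0, 0, 0, 0, 0, 0, 0, 0, 0, 0], claw=0.3)

```text
time: 17.62
eef_pos: [0.5259, -0.2581, 0.1631]
eef_rot: [-0.0, 1.0, -0.001, 0.002]
contact_force: [0.9, 0.5, -2.0]
opening: 0.0491
```

Emit:
step_arm([
  [-0.002, 0.03, -0.02],
  [-0.006, 0.07, -0.03],
  [-0.01, 0.11, -0.03],
  [-0.015, 0.15, -0.03],
  [-0.019, 0.19, -0.03],
  [-0.024, 0.23, -0.03],
  [-0.028, 0.265, -0.03],
  [-0.032, 0.3, -0.02],
  [-0.034, 0.325, 0],
  [-0.034, 0.333, 0.005],
], yaw=[0, 0, 0, 0, 0, 0, 0, 0, 0, 0])

```text
time: 18.45
eef_pos: [0.5579, 0.0787, 0.1514]
eef_rot: [-0.002, 1.0, 0.0, -0.002]
contact_force: [-0.8, -0.9, -1.9]
opening: 0.0489
```

Emit:
step_arm([
  [0, 0, 0],
  [0, 0, 0],
  [0, 0, 0],
], yaw=[0, 0, 0])

```text
time: 18.7
eef_pos: [0.5595, 0.0744, 0.1549]
eef_rot: [0.0, 1.0, -0.0, 0.001]
contact_force: [-0.3, -0.0, -1.3]
opening: 0.049
```

Run:
```python
from h import *
st()
cal,im=look("wrist","w8"); s=ctrl.observe(); zt=s["eef_pos"][2]
for p in [(.4447,.0851),(.5025,.0805),(.5603,.076)]: print([np.round(pix(cal,[*p,z]),1) for z in (.006,.051)])
print(s["eef_pos"], pix(cal,[*s["eef_pos"][:2],zt]),circ(cal,im,321,325,zt+.001,.026,w=85,par=40))
```

```text
t 18.7 tcp [0.5595 0.0744 0.1549] R [[-1.0, 0.0, 0.001], [0.0, 1.0, -0.0], [-0.001, -0.0, -1.0]] F [-0.3 -0.  -1.3] open 0.049
[array([335. ,  60.5]), array([337.8,  47.1])]
[array([327.7, 149.7]), array([328.9, 154. ])]
[array([321.3, 229. ]), array([321.3, 246.8])]
[0.55962369 0.0743277  0.15503301] (np.float64(316.89467907991923), np.float64(326.49813948404767)) []
```

View pics/w8.png

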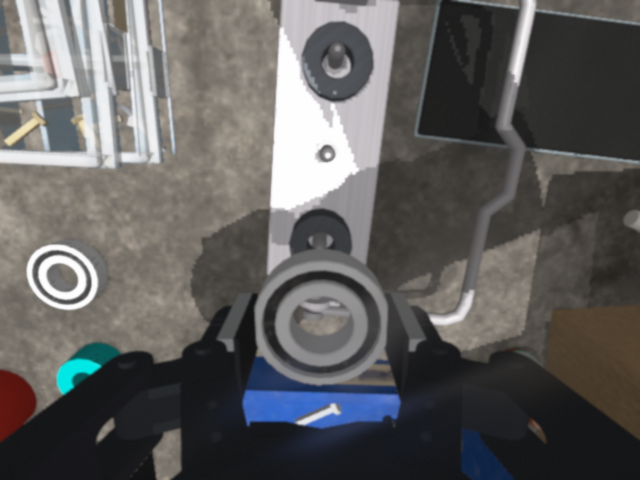

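The held bearing is centred at about (322,319). Peg 2's tip shows at (326,152), which implies peg 3 is about 2 mm to +x. Both sleeves are on their pegs.

Emit:
step_arm([
  [-0.0025, -0.0012, 0.01],
  [-0.0025, -0.0012, 0.04],
  [-0.0025, -0.0012, 0.065],
  [-0.0025, -0.0012, 0.085],
  [-0.0025, -0.0012, 0.095],
  [-0.0025, -0.0012, 0.105],
  [-0.0025, -0.0012, 0.105],
  [-0.0025, -0.0012, 0.105],
], yaw=[0, 0, 0, 0, 0, 0, 0, 0])

```text
time: 19.42
eef_pos: [0.5622, 0.0739, 0.0494]
eef_rot: [-0.0, 1.0, -0.0, 0.0]
contact_force: [0.2, 0.1, -0.4]
opening: 0.049
```

Run:
```python
from h import *
st(); plan([.5175,-.348,.14])
```

```text
t 19.42 tcp [0.5622 0.0739 0.0494] R [[-1.0, -0.0, 0.001], [-0.0, 1.0, -0.0], [-0.001, -0.0, -1.0]] F [ 0.2  0.1 -0.4] open 0.049
shift [ 0.0448 -0.4219 -0.0905] yaw 0 th now -180.0 dist 0.434 q6 -1.98
```

Emit:
step_arm([
  [0, 0, 0],
  [0, 0, 0],
  [0, 0, 0],
  [0, 0, 0],
  [0, 0, -0.03],
  [0, 0, -0.07],
  [0, 0, -0.11],
  [0.0, -0.01, -0.14],
  [0.004, -0.045, -0.15],
  [0.008, -0.085, -0.15],
], yaw=[0, 0, 0, 0, 0, 0, 0, 0, 0, 0], claw=0.85)

```text
time: 20.25
eef_pos: [0.5558, -0.0102, 0.2035]
eef_rot: [-0.002, 1.0, 0.001, 0.004]
contact_force: [0.7, -1.4, -1.3]
opening: 0.0726
```

Emit:
step_arm([
  [0.004, -0.04, 0],
  [0.008, -0.08, 0],
  [0.012, -0.12, 0],
  [0.016, -0.16, 0],
  [0.02, -0.2, 0],
  [0.024, -0.24, 0],
  [0.028, -0.28, 0.0],
  [0.034, -0.315, 0.03],
  [0.037, -0.3365, 0.06],
  [0.037, -0.3365, 0.06],
], yaw=[0, 0, 0, 0, 0, 0, 0, 0, 0, 0])

```text
time: 21.08
eef_pos: [0.5126, -0.3494, 0.1319]
eef_rot: [0.002, 1.0, 0.003, -0.005]
contact_force: [-1.0, 1.2, -2.5]
opening: 0.0724
```

Emit:
step_arm([
  [0, 0, 0],
  [0, 0, 0],
  [0, 0, 0],
], yaw=[0, 0, 0])

```text
time: 21.33
eef_pos: [0.5182, -0.3471, 0.141]
eef_rot: [-0.001, 1.0, -0.001, 0.002]
contact_force: [0.1, 0.3, 0.7]
opening: 0.0722
```

Run:
```python
from h import *
st()
cal,im=look("wrist","w9"); find("wrist",["bearing_1_mid"],cal)
for p in [(.517,-.348,.018)]:
    u,v=pix(cal,p); print(np.round((u,v),1),circ(cal,im,u,v,p[2],.026,w=60,par=40))
s=ctrl.observe(); print(s["eef_pos"],s["qpos"][5])
```

```text
t 21.33 tcp [ 0.5182 -0.3471  0.141 ] R [[-1.0, -0.002, 0.003], [-0.002, 1.0, -0.002], [-0.003, -0.002, -1.0]] F [0.1 0.3 0.7] open 0.0722
wrist bearing_1_mid 0.91 [ 0.5145 -0.3504  0.0201]
[317.9 235.6] [(np.float32(320.2), np.float32(231.8), np.float64(0.93), array([ 0.5143, -0.3465,  0.018 ])), (np.float32(320.6), np.float32(237.4), np.float64(0.9), array([ 0.5183, -0.3462,  0.018 ]))]
[ 0.51810116 -0.34675535  0.14087196] -1.2292339849027367
```

Emit:
step_arm([
  [0.002, 0, 0.03],
  [0.002, 0, 0.065],
  [0.002, 0, 0.1],
  [0.002, 0, 0.118],
  [0.002, 0, 0.126],
  [0.002, 0, 0.126],
  [0.002, 0, 0.126],
], yaw=[0, 0, 0, 0, 0, 0, 0])

```text
time: 22.02
eef_pos: [0.5162, -0.3476, 0.0146]
eef_rot: [-0.001, 1.0, -0.001, 0.001]
contact_force: [0.7, -0.7, 0.8]
opening: 0.0726
```

Emit:
step_arm([
  [0, 0, 0],
  [0, 0, 0],
  [0, 0, 0],
  [0, 0, 0],
  [0, 0, 0],
  [0, 0, -0.03],
  [0, 0, -0.07],
  [0, 0, -0.11],
  [0, 0.0, -0.15],
  [0.004, 0.03, -0.17],
], yaw=[0, 0, 0, 0, 0, 0, 0, 0, 0, 0], claw=0.3)

```text
time: 22.85
eef_pos: [0.5127, -0.3216, 0.1896]
eef_rot: [0.001, 1.0, -0.003, 0.004]
contact_force: [2.0, 0.5, -0.8]
opening: 0.0491
```

Emit:
step_arm([
  [0.006, 0.04, 0],
  [0.012, 0.08, 0],
  [0.018, 0.12, 0],
  [0.024, 0.16, 0],
  [0.03, 0.2, 0],
  [0.036, 0.24, 0],
  [0.042, 0.28, 0],
  [0.048, 0.32, 0],
  [0.054, 0.36, 0.01],
  [0.06, 0.39, 0.03],
], yaw=[0, 0, 0, 0, 0, 0, 0, 0, 0, 0])

```text
time: 23.68
eef_pos: [0.452, 0.0759, 0.1562]
eef_rot: [-0.001, 1.0, 0.002, 0.004]
contact_force: [1.0, 0.8, -1.1]
opening: 0.0491
```

Run:
```python
from h import *
st(); plan([.4465,.085,.155],180)
```

```text
t 23.68 tcp [0.452  0.0759 0.1562] R [[-1.0, -0.002, 0.008], [-0.002, 1.0, 0.004], [-0.008, 0.003, -1.0]] F [ 1.   0.8 -1.1] open 0.0491
shift [0.0055 0.0091 0.0012] yaw 0.1 th now -179.9 dist 0.011 q6 -2.08
```

Emit:
step_arm([
  [0.0055, 0.01, 0],
  [0.0055, 0.01, 0],
  [0.0055, 0.01, 0],
  [0.0055, 0.01, 0],
], yaw=[0, 0, 0, 0])

```text
time: 24.02
eef_pos: [0.4458, 0.0823, 0.1541]
eef_rot: [-0.0, 1.0, 0.0, 0.001]
contact_force: [0.6, -0.2, -0.6]
opening: 0.0496
```

Run:
```python
from h import *
st()
cal,im=look("wrist","w10"); s=ctrl.observe(); zt=s["eef_pos"][2]
for p in [(.4442,.0842),(.5018,.0796),(.5597,.0745)]: print([np.round(pix(cal,[*p,z]),1) for z in (.006,.032,.051)])
print(s["eef_pos"], pix(cal,[*s["eef_pos"][:2],zt+.003]))
cv2.imwrite("pics/c10.png",cv2.resize(im[170:420,200:440],None,fx=2.4,fy=2.4))
```

```text
t 24.02 tcp [0.4458 0.0823 0.1541] R [[-1.0, -0.0, 0.002], [-0.0, 1.0, 0.001], [-0.002, 0.001, -1.0]] F [ 0.6 -0.2 -0.6] open 0.0496
[array([321.7, 226. ]), array([321.8, 235.4]), array([321.8, 243.5])]
[array([315.8, 297.1]), array([315.3, 312.3]), array([315. , 325.3])]
[array([309.9, 361.4]), array([309. , 381.1]), array([308.2, 397.8])]
[0.44584118 0.08199336 0.15390736] (np.float64(316.4974185716492), np.float64(329.9523540878981))
```

View pics/c10.png

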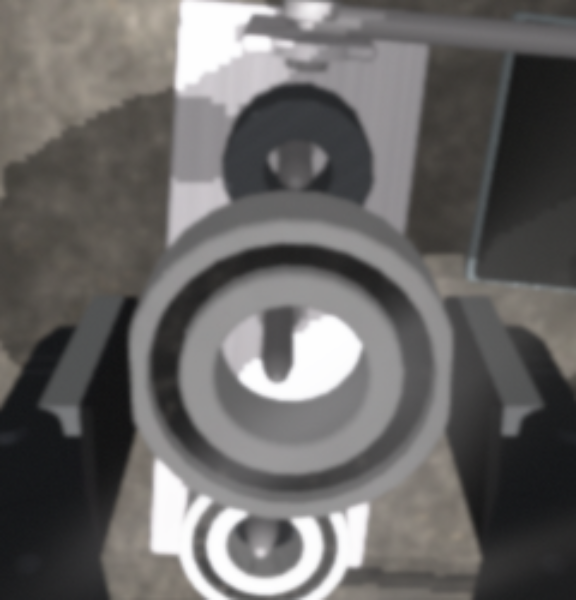

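Peg 1's tip is at (324,246), and the held bearing is centred at about (321,318). Bearing 2 is seated on peg 3. I'll correct by +2.5 mm x and +1.5 mm y.

Emit:
step_arm([
  [-0.0025, 0.0015, 0.01],
  [-0.0025, 0.0015, 0.04],
  [-0.0025, 0.0015, 0.065],
  [-0.0025, 0.0015, 0.085],
  [-0.0025, 0.0015, 0.095],
  [-0.0025, 0.0015, 0.1065],
  [-0.0025, 0.0015, 0.1065],
  [-0.0025, 0.0015, 0.1065],
], yaw=[0, 0, 0, 0, 0, 0, 0, 0])

```text
time: 24.73
eef_pos: [0.4481, 0.0833, 0.0467]
eef_rot: [0.0, 1.0, -0.0, 0.0]
contact_force: [-0.9, -0.0, -1.6]
opening: 0.049
```

Run:
```python
from h import *
st(); plan([.595,-.12,.14])
```

```text
t 24.73 tcp [0.4481 0.0833 0.0467] R [[-1.0, 0.001, 0.0], [0.001, 1.0, -0.0], [-0.0, -0.0, -1.0]] F [-0.9 -0.  -1.6] open 0.049
shift [-0.1471 -0.2032 -0.0932] yaw 0 th now 180.0 dist 0.268 q6 -2.1
```

Emit:
step_arm([
  [0, 0, 0],
  [0, 0, 0],
  [0, 0, 0],
  [0, 0, 0],
  [0, 0, -0.03],
  [0, 0, -0.07],
  [0, 0, -0.11],
  [-0.005, -0.005, -0.145],
  [-0.025, -0.035, -0.15],
  [-0.048, -0.066, -0.15],
], yaw=[0, 0, 0, 0, 0, 0, 0, 0, 0, 0], claw=0.85)

```text
time: 25.57
eef_pos: [0.4976, 0.0187, 0.2008]
eef_rot: [-0.002, 1.0, 0.001, 0.004]
contact_force: [0.6, 0.2, -0.1]
opening: 0.0725
```

Emit:
step_arm([
  [-0.023, -0.031, 0],
  [-0.046, -0.062, 0],
  [-0.069, -0.093, 0],
  [-0.09, -0.124, 0.01],
  [-0.099, -0.137, 0.04],
  [-0.099, -0.137, 0.05],
  [-0.099, -0.137, 0.05],
  [-0.099, -0.137, 0.05],
  [-0.099, -0.137, 0.05],
], yaw=[0, 0, 0, 0, 0, 0, 0, 0, 0])

```text
time: 26.32
eef_pos: [0.5953, -0.1183, 0.1483]
eef_rot: [-0.001, 1.0, -0.0, 0.001]
contact_force: [0.2, 0.1, -0.4]
opening: 0.0725
```

Run:
```python
from h import *
st()
cal,im=look("wrist","w11"); find("wrist",["bearing_1_mid"],cal)
for p in [(.595,-.12,.015)]:
    u,v=pix(cal,p); print(np.round((u,v),1),circ(cal,im,u,v,p[2],.026,w=60,par=40))
s=ctrl.observe(); print(s["eef_pos"],s["qpos"][5])
cv2.imwrite("pics/c11.png",cv2.resize(im,None,fx=.7,fy=.7,interpolation=cv2.INTER_AREA))
```

```text
t 26.32 tcp [ 0.5953 -0.1183  0.1483] R [[-1.0, -0.002, 0.003], [-0.002, 1.0, -0.001], [-0.003, -0.001, -1.0]] F [ 0.2  0.1 -0.4] open 0.0725
[316.8 232.9] [(np.float32(319.6), np.float32(233.7), np.float64(0.96), array([ 0.5956, -0.118 ,  0.015 ])), (np.float32(318.4), np.float32(240.4), np.float64(1.14), array([ 0.6006, -0.1188,  0.015 ]))]
[ 0.59543888 -0.11807396  0.14859168] -1.6305679338973231
```

Emit:
step_arm([
  [0.0, 0, 0.03],
  [0.0, 0, 0.065],
  [0.0, 0, 0.1],
  [0.0, 0, 0.122],
  [0.0, 0, 0.1345],
  [0.0, 0, 0.1345],
  [0.0, 0, 0.1345],
], yaw=[0, 0, 0, 0, 0, 0, 0])

```text
time: 27.0
eef_pos: [0.5952, -0.1184, 0.0129]
eef_rot: [-0.001, 1.0, -0.0, 0.0]
contact_force: [-0.1, -0.4, 0.5]
opening: 0.0729
```

Emit:
step_arm([
  [0, 0, 0],
  [0, 0, 0],
  [0, 0, 0],
  [0, 0, 0],
  [0, 0, 0],
  [0, 0, -0.03],
  [0, 0, -0.07],
  [0, 0, -0.11],
  [0.01, 0.02, -0.145],
  [0.026, 0.053, -0.16],
], yaw=[0, 0, 0, 0, 0, 0, 0, 0, 0, 0], claw=0.3)

```text
time: 27.83
eef_pos: [0.5717, -0.0676, 0.1788]
eef_rot: [0.001, 1.0, -0.001, 0.005]
contact_force: [0.8, 2.0, 0.2]
opening: 0.049
```

Emit:
step_arm([
  [0.017, 0.035, 0],
  [0.034, 0.07, 0],
  [0.05, 0.105, 0],
  [0.063, 0.135, 0],
  [0.065, 0.145, 0.01],
  [0.065, 0.145, 0.02],
  [0.065, 0.145, 0.02],
  [0.065, 0.145, 0.02],
  [0.065, 0.145, 0.02],
], yaw=[0, 0, 0, 0, 0, 0, 0, 0, 0])

```text
time: 28.58
eef_pos: [0.5042, 0.0782, 0.1524]
eef_rot: [0.0, 1.0, -0.0, 0.0]
contact_force: [0.4, -0.1, -0.3]
opening: 0.0489
```

Run:
```python
from h import *
st()
cal,im=look("wrist","w12"); s=ctrl.observe(); zt=s["eef_pos"][2]
for p in [(.4447,.0851),(.5018,.0796),(.5597,.0745)]: print([np.round(pix(cal,[*p,z]),1) for z in (.006,.051)])
print(s["eef_pos"], pix(cal,[*s["eef_pos"][:2],zt+.003]))
cv2.imwrite("pics/c12.png",cv2.resize(im[80:420,180:460],None,fx=2,fy=1.76))
```

```text
t 28.58 tcp [0.5042 0.0782 0.1524] R [[-1.0, 0.001, 0.0], [0.001, 1.0, -0.0], [-0.0, -0.0, -1.0]] F [ 0.4 -0.1 -0.3] open 0.0489
[array([329. , 146.5]), array([330.4, 150.2])]
[array([321.2, 225.9]), array([321.1, 243.4])]
[array([314.7, 297.8]), array([313.6, 326.1])]
[0.5042809  0.07822494 0.15243328] (np.float64(317.25759877364317), np.float64(330.40783254323793))
```

View pics/c12.png

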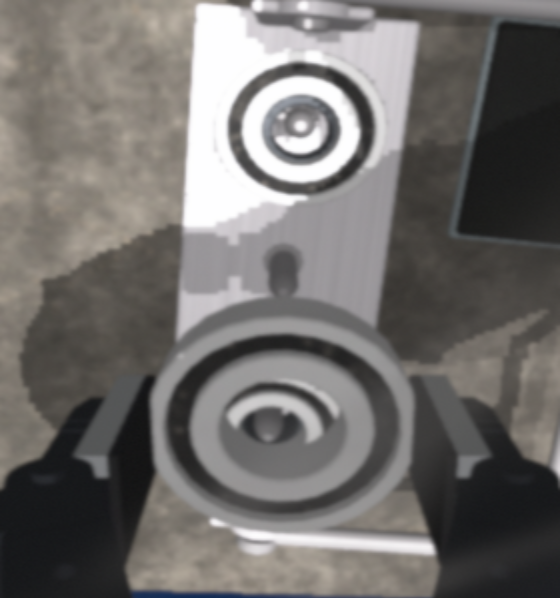

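Peg 2's tip is at (322.5,243.6), and the bearing on peg 1 is seated. The held bearing is centred at about (321.5,317). A small correction, then down.

Emit:
step_arm([
  [-0.0013, 0.0005, 0.01],
  [-0.0013, 0.0005, 0.04],
  [-0.0013, 0.0005, 0.07],
  [-0.0013, 0.0005, 0.09],
  [-0.0013, 0.0005, 0.105],
  [-0.0013, 0.0005, 0.117],
  [-0.0013, 0.0005, 0.127],
  [-0.0013, 0.0005, 0.129],
  [-0.0013, 0.0005, 0.129],
], yaw=[0, 0, 0, 0, 0, 0, 0, 0, 0])

```text
time: 29.38
eef_pos: [0.5048, 0.0792, 0.0223]
eef_rot: [-0.0, 1.0, -0.0, -0.001]
contact_force: [-0.3, 0.1, -1.0]
opening: 0.0487
```

Run:
```python
from h import *
st()
```

```text
t 29.38 tcp [0.5048 0.0792 0.0223] R [[-1.0, -0.0, -0.001], [-0.0, 1.0, -0.001], [0.001, -0.001, -1.0]] F [-0.3  0.1 -1. ] open 0.0487
```

Emit:
step_arm([
  [0, 0, 0],
  [0, 0, 0],
  [0, 0, 0],
  [0, 0, 0],
  [0, 0, -0.03],
  [0, 0, -0.07],
  [0, 0, -0.11],
  [0, 0, -0.15],
  [0, 0, -0.19],
  [0, 0, -0.23],
], yaw=[0, 0, 0, 0, 0, 0, 0, 0, 0, 0], claw=0.85)

```text
time: 30.22
eef_pos: [0.5045, 0.0794, 0.2557]
eef_rot: [-0.0, 1.0, 0.0, 0.001]
contact_force: [0.5, 0.2, -0.2]
opening: 0.0724
```

Emit:
step_arm([
  [0, 0, -0.04],
  [0, 0, -0.08],
  [0, 0, -0.12],
  [0.01, 0.03, -0.13],
  [0.02, 0.06, -0.13],
  [0.03, 0.095, -0.13],
  [0.04, 0.13, -0.13],
  [0.045, 0.16, -0.13],
  [0.045, 0.16, -0.13],
  [0.045, 0.16, -0.13],
], yaw=[0, 0, 0, 0, 0, 0, 0, 0, 0, 0])

```text
time: 31.05
eef_pos: [0.4593, 0.2409, 0.3828]
eef_rot: [-0.002, 1.0, -0.0, -0.0]
contact_force: [-0.9, -0.7, 0.5]
opening: 0.0725
```

Emit:
step_arm([
  [0, 0, 0],
  [0, 0, 0],
], yaw=[0, 0])

```text
time: 31.22
eef_pos: [0.46, 0.2388, 0.3834]
eef_rot: [0.0, 1.0, 0.0, 0.0]
contact_force: [-0.2, -0.5, -1.3]
opening: 0.0728
```

Run:
```python
from h import *
st()
cal,im=look("wrist","w13"); print(cal["xyz"]); find("wrist",["knob_mid","lift","hook_seat","crook","bearing_1_mid","sleeve_1_mid"],cal)
```

```text
t 31.22 tcp [0.46   0.2388 0.3834] R [[-1.0, 0.0, 0.001], [0.0, 1.0, 0.0], [-0.001, 0.0, -1.0]] F [-0.2 -0.5 -1.3] open 0.0728
[0.3875985  0.24028607 0.51569589]
wrist knob_mid 0.81 [0.3831 0.3492 0.2948]
wrist lift 0.76 [0.4448 0.3499 0.2801]
wrist lift 0.51 [0.3921 0.3572 0.2983]
wrist hook_seat 0.72 [0.3859 0.3531 0.2942]
wrist crook 0.71 [0.4792 0.1725 0.0523]
wrist sleeve_1_mid 0.64 [0.4491 0.0822 0.0266]
```

View pics/w13.png

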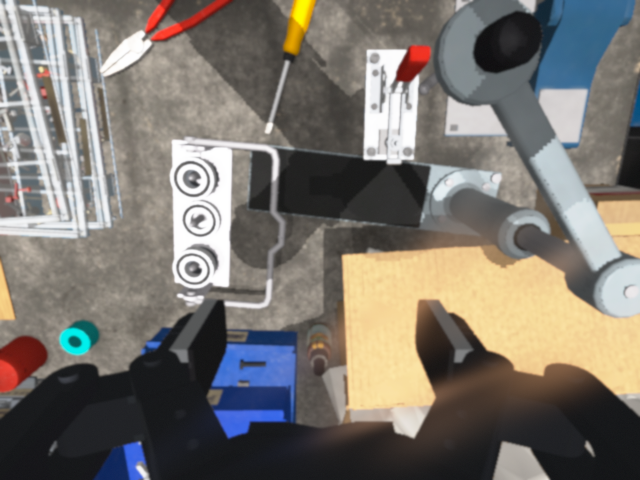

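All five parts are on the pegs, seen at (196,178), (202,220) and (195,268). The bail is still folded. The mat runs from (250,180) to (425,195), the tube's top is at (525,235), the boom-end disc is at about (490,50) and the knob's top at about (510,38). Next I'll solve the lift geometry numerically.

Run:
```python
from h import *
cal=ctrl.get_calibration("wrist"); im=cv2.imread("pics/w13.png")
for u,v in [(250,150),(249,210),(429,164),(421,227)]: print("mat",ray(cal,u,v,.008).round(4))
print("tubetop",ray(cal,525,236,.177).round(4), "boompivot",[ray(cal,622,288,z).round(4)[:2] for z in (.28,.3,.32)])
for z in (.27,.28,.29,.30,.31,.32): print(z,"disc",ray(cal,490,50,z).round(4)[:2],"knobtop(z+.033)",ray(cal,511,37,z+.033).round(4)[:2])
# ellipse-ish disc fit
print(circ(cal,im,490,50,.30,.027,w=75,par=30))
# scene+side triangulation of knob via network
P=[]
for c in ("scene","side"):
    k,_=look(c,"k_"+c); d=[x for x in ctrl.boxes_of(c,"knob_mid")][:2]; print(c,[(round(x["confidence"],2),world(k,x["position"]).round(4)) for x in d])
    p=world(k,d[0]["position"]); P.append((np.array(k["xyz"]),(p-k["xyz"])/np.linalg.norm(p-k["xyz"])))
k=cal; d=ctrl.boxes_of("wrist","knob_mid")[0]; p=world(k,d["position"]); P.append((np.array(k["xyz"]),(p-k["xyz"])/np.linalg.norm(p-k["xyz"])))
A=sum(np.eye(3)-np.outer(d,d) for o,d in P); b=sum((np.eye(3)-np.outer(d,d))@o for o,d in P); x=np.linalg.solve(A,b); print("tri",x.round(4),[np.linalg.norm((np.eye(3)-np.outer(d,d))@(x-o)).round(4) for o,d in P])
```

```text
mat [0.4153 0.1499 0.008 ]
mat [0.4931 0.1445 0.008 ]
mat [0.4329 0.3793 0.008 ]
mat [0.5165 0.375  0.008 ]
tubetop [0.482  0.4249 0.177 ] boompivot [array([0.4886, 0.4374]), array([0.48  , 0.4207]), array([0.4714, 0.404 ])]
0.27 disc [0.3449 0.3378] knobtop(z+.033) [0.3448 0.3344]
0.28 disc [0.3467 0.3339] knobtop(z+.033) [0.3468 0.33  ]
0.29 disc [0.3484 0.3299] knobtop(z+.033) [0.3489 0.3256]
0.3 disc [0.3502 0.326 ] knobtop(z+.033) [0.3509 0.3212]
0.31 disc [0.3519 0.322 ] knobtop(z+.033) [0.3529 0.3168]
0.32 disc [0.3536 0.318 ] knobtop(z+.033) [0.3549 0.3124]
[]
scene [(0.69, array([0.3872, 0.363 , 0.2864]))]
side [(0.71, array([0.3854, 0.3474, 0.2881])), (0.37, array([ 0.5681, -0.3111,  0.0055]))]
tri [0.3847 0.359  0.2845] [np.float64(0.005), np.float64(0.0013), np.float64(0.0045)]
```

Run:
```python
from h import *
def blob(f,u,v,w,th):
    im=cv2.imread(f); g=im[v-w:v+w,u-w:u+w].max(2); n,l,s,c=cv2.connectedComponentsWithStats((g<th).astype(np.uint8))
    return [(s[i].tolist()[4],(s[i][0]+u-w,s[i][1]+v-w,s[i][2],s[i][3]),(c[i]+[u-w,v-w]).round(1)) for i in range(1,n) if s[i][4]>12]
for f,u,v,w in [("pics/k_scene.png",258,303,16),("pics/k_side.png",252,166,14),("pics/w13.png",508,40,38)]:
    for th in (45,60): print(f,th,blob(f,u,v,w,th))
for c,(u,v) in (("scene",(258,303)),("side",(252,166))):
    k=ctrl.get_calibration(c); print(c,[(z,ray(k,u,v,z).round(4)[:2].tolist()) for z in (.27,.29,.31,.33)], np.round(pix(k,(.351,.325,.3)),1),np.round(pix(k,(.351,.325,.333)),1))
```

```text
pics/k_scene.png 45 [(105, (np.int32(253), np.int32(296), np.int32(10), np.int32(14)), array([257.6, 302.6]))]
pics/k_scene.png 60 [(119, (np.int32(253), np.int32(296), np.int32(10), np.int32(14)), array([257.5, 302.5]))]
pics/k_side.png 45 [(59, (np.int32(249), np.int32(162), np.int32(7), np.int32(9)), array([252. , 166.1]))]
pics/k_side.png 60 [(61, (np.int32(249), np.int32(162), np.int32(7), np.int32(10)), array([252. , 166.3]))]
pics/w13.png 45 [(2816, (np.int32(474), np.int32(12), np.int32(68), np.int32(61)), array([507.9,  42.4]))]
pics/w13.png 60 [(3363, (np.int32(474), np.int32(2), np.int32(72), np.int32(71)), array([510.9,  40.4]))]
scene [(0.27, [0.3798, 0.31]), (0.29, [0.362, 0.3204]), (0.31, [0.3442, 0.3308]), (0.33, [0.3264, 0.3412])] [258.7 303.4] [258.  292.9]
side [(0.27, [0.3198, 0.4794]), (0.29, [0.3349, 0.4007]), (0.31, [0.3499, 0.322]), (0.33, [0.365, 0.2434])] [252.7 168.8] [252.1 158.8]
```

The lift geometry agrees with the sizes given: column (0.479,0.426), mat middle (0.4635,0.262), knob_mid (0.3485,0.326,0.309), boom radius 164 mm and boom about 0.84 rad. The seat at rest is at z≈0.206, so the rod has to go down 62–102 mm. I'll aim for 82 mm. Next is the bail.

Run:
```python
from h import *
st(); cal=ctrl.get_calibration("wrist")
for p in [(.4447,.0851),(.5022,.0803),(.5597,.0745)]: print("tips",np.round(pix(cal,[*p,.051]),1))
print("crook pix",np.round(pix(cal,(.511,.192,.05)),1))
im=cv2.imread("pics/w13.png")
g=cv2.cvtColor(im,cv2.COLOR_BGR2GRAY).astype(float)
for v in (215,222,228,234,240,246): r=g[v,262:300]; print(v,r.astype(int).tolist())
plan([.511,.192,.13],175.5)
```

```text
t 31.82 tcp [0.4599 0.2395 0.383 ] R [[-1.0, -0.001, -0.0], [-0.001, 1.0, -0.0], [0.0, -0.0, -1.0]] F [ 0.5 -0.1 -0.9] open 0.0727
tips [190.2 177.5]
tips [190.7 224.4]
tips [190.3 268.3]
crook pix [281.7 231.2]
215 [84, 83, 83, 81, 80, 79, 78, 79, 80, 91, 110, 128, 142, 150, 151, 144, 132, 117, 100, 85, 77, 75, 74, 72, 70, 67, 67, 68, 69, 72, 82, 90, 91, 85, 83, 81, 82, 85]
222 [82, 84, 86, 87, 87, 86, 83, 77, 74, 73, 74, 74, 74, 74, 79, 89, 106, 126, 140, 148, 148, 139, 124, 104, 89, 78, 69, 66, 65, 65, 66, 72, 75, 78, 80, 82, 83, 84]
228 [93, 93, 92, 89, 86, 87, 88, 86, 85, 85, 84, 83, 81, 81, 82, 84, 95, 117, 136, 148, 147, 136, 119, 99, 83, 75, 72, 71, 70, 71, 78, 84, 85, 85, 83, 81, 81, 84]
234 [91, 92, 91, 90, 88, 87, 86, 86, 86, 87, 86, 86, 85, 84, 82, 86, 102, 124, 141, 149, 143, 129, 107, 88, 76, 72, 70, 68, 70, 77, 85, 88, 87, 88, 91, 93, 94, 94]
240 [84, 83, 85, 86, 87, 87, 87, 86, 87, 87, 86, 83, 79, 74, 69, 79, 107, 131, 144, 146, 137, 121, 100, 85, 83, 86, 88, 89, 90, 91, 92, 91, 88, 88, 92, 93, 93, 92]
246 [82, 81, 79, 78, 79, 80, 84, 89, 92, 97, 102, 109, 120, 130, 140, 147, 150, 147, 139, 127, 111, 96, 85, 83, 85, 86, 84, 81, 81, 80, 82, 84, 86, 88, 88, 86, 87, 89]
shift [-0.0511 -0.0476  0.253 ] yaw 4.5 th now -180.0 dist 0.262 q6 -2.35
```

The crook prediction (281.7,231) matches the bar in the picture. I'll move to the crook with the jaws across the bar.

Emit:
step_arm([
  [-0.01, -0.01, 0.03],
  [-0.02, -0.02, 0.065],
  [-0.03, -0.03, 0.1],
  [-0.04, -0.04, 0.135],
  [-0.051, -0.0475, 0.17],
  [-0.051, -0.0475, 0.205],
  [-0.051, -0.0475, 0.24],
  [-0.051, -0.0475, 0.253],
  [-0.051, -0.0475, 0.253],
  [-0.051, -0.0475, 0.253],
], yaw=[0, 1, 2, 3, 4, 4.5, 4.5, 4.5, 4.5, 4.5], claw=0.6, grip_force=20)

```text
time: 32.65
eef_pos: [0.511, 0.192, 0.1301]
eef_rot: [0.039, 0.999, -0.001, -0.0]
contact_force: [0.3, 0.4, 0.8]
opening: 0.0513
```

Run:
```python
from h import *
st(); plan([.511,.1915,.046],175.5)
```

```text
t 32.65 tcp [0.511  0.192  0.1301] R [[-0.997, 0.077, -0.0], [0.077, 0.997, -0.001], [0.0, -0.001, -1.0]] F [0.3 0.4 0.8] open 0.0513
shift [-0.     -0.0004  0.0841] yaw 0.1 th now 175.6 dist 0.084 q6 -2.3
```

Emit:
step_arm([
  [0, 0, 0.03],
  [0, 0, 0.06],
  [0, 0, 0.08],
  [0, 0, 0.084],
  [0, 0, 0.084],
], yaw=[0, 0, 0, 0, 0])

```text
time: 33.07
eef_pos: [0.5114, 0.1924, 0.0467]
eef_rot: [0.039, 0.999, -0.0, 0.0]
contact_force: [0.6, 0.4, 0.8]
opening: 0.0513
```

Emit:
step_arm([
  [0, 0, 0],
  [0, 0, 0],
  [0, 0, 0],
  [0, 0, 0],
  [0, 0, 0],
  [0, 0, 0],
], yaw=[0, 0, 0, 0, 0, 0], claw=0.0)

```text
time: 33.57
eef_pos: [0.5115, 0.1923, 0.0469]
eef_rot: [0.039, 0.999, 0.0, 0.001]
contact_force: [-0.3, -1.0, 3.3]
opening: 0.007
```

Run:
```python
from h import *
st()
a=np.radians(np.arange(5,96,5)); print([[0,round(-.112*(1-np.cos(x)),4),round(-.112*np.sin(x),4)] for x in a])
```

```text
t 33.57 tcp [0.5115 0.1923 0.0469] R [[-0.997, 0.078, 0.002], [0.078, 0.997, 0.001], [-0.002, 0.001, -1.0]] F [-0.3 -1.   3.3] open 0.007
[[0, np.float64(-0.0004), np.float64(-0.0098)], [0, np.float64(-0.0017), np.float64(-0.0194)], [0, np.float64(-0.0038), np.float64(-0.029)], [0, np.float64(-0.0068), np.float64(-0.0383)], [0, np.float64(-0.0105), np.float64(-0.0473)], [0, np.float64(-0.015), np.float64(-0.056)], [0, np.float64(-0.0203), np.float64(-0.0642)], [0, np.float64(-0.0262), np.float64(-0.072)], [0, np.float64(-0.0328), np.float64(-0.0792)], [0, np.float64(-0.04), np.float64(-0.0858)], [0, np.float64(-0.0478), np.float64(-0.0917)], [0, np.float64(-0.056), np.float64(-0.097)], [0, np.float64(-0.0647), np.float64(-0.1015)], [0, np.float64(-0.0737), np.float64(-0.1052)], [0, np.float64(-0.083), np.float64(-0.1082)], [0, np.float64(-0.0926), np.float64(-0.1103)], [0, np.float64(-0.1022), np.float64(-0.1116)], [0, np.float64(-0.112), np.float64(-0.112)], [0, np.float64(-0.1218), np.float64(-0.1116)]]
```

The bar is gripped (opening 7 mm). Now the arc, first half.

Emit:
step_arm([
  [0, -0.0004, -0.0098],
  [0, -0.0017, -0.0194],
  [0, -0.0038, -0.029],
  [0, -0.0068, -0.0383],
  [0, -0.0105, -0.0473],
  [0, -0.015, -0.056],
  [0, -0.0203, -0.0642],
  [0, -0.0262, -0.072],
  [0, -0.0328, -0.0792],
  [0, -0.0328, -0.0792],
], yaw=[0, 0, 0, 0, 0, 0, 0, 0, 0, 0])

```text
time: 34.4
eef_pos: [0.5093, 0.1599, 0.1283]
eef_rot: [0.039, 0.999, 0.002, 0.002]
contact_force: [-3.2, 6.8, 3.7]
opening: 0.007
```

Run:
```python
from h import *
st()
cal,im=look("wrist","w14"); find("wrist",["bearing_1_mid","peg_1","crook"],cal)
k,_=look("side","s14"); find("side",["carrier_mid","crook"],k)
```

```text
t 34.4 tcp [0.5093 0.1599 0.1283] R [[-0.997, 0.078, 0.004], [0.078, 0.997, 0.004], [-0.004, 0.004, -1.0]] F [-3.2  6.8  3.7] open 0.007
wrist bearing_1_mid 0.9 [0.4441 0.0809 0.0474]
wrist peg_1 0.67 [0.46   0.1091 0.0094]
wrist crook 0.64 [0.4382 0.1565 0.122 ]
side carrier_mid 0.92 [0.5425 0.0806 0.0444]
side carrier_mid 0.57 [0.3606 0.3248 0.296 ]
side crook 0.51 [0.5401 0.14   0.123 ]
```

There is about 7 N radially, so the arc is slightly tight. I'll finish it with a little more height.

Emit:
step_arm([
  [0, 0.001, -0.003],
  [0, -0.005, -0.0095],
  [0, -0.0125, -0.0155],
  [0, -0.0205, -0.0208],
  [0, -0.0295, -0.0253],
  [0, -0.0385, -0.029],
  [0, -0.048, -0.032],
  [0, -0.0575, -0.0341],
  [0, -0.067, -0.0354],
  [0, -0.077, -0.0358],
], yaw=[0, 0, 0, 0, 0, 0, 0, 0, 0, 0])

```text
time: 35.58
eef_pos: [0.5022, 0.0812, 0.1617]
eef_rot: [0.039, 0.999, -0.0, 0.0]
contact_force: [-1.6, 1.8, 1.9]
opening: 0.0069
```

Run:
```python
from h import *
s=st()
k,_=look("side","s15"); find("side",["carrier_mid","crook","bearing_1_mid"],k)
```

```text
t 35.58 tcp [0.5022 0.0812 0.1617] R [[-0.997, 0.078, 0.0], [0.078, 0.997, -0.0], [-0.001, -0.0, -1.0]] F [-1.6  1.8  1.9] open 0.0069
side carrier_mid 0.72 [0.5367 0.0729 0.0459]
side crook 0.86 [0.531  0.0731 0.1528]
side bearing_1_mid 0.51 [0.462  0.0895 0.0475]
```

The bail is upright. I'll firm up the grip and lift a little.

Emit:
step_arm([
  [0, 0, 0],
  [0, 0, 0],
  [0, 0, -0.005],
  [0, 0, -0.012],
  [0, 0, -0.02],
  [0, 0, -0.028],
  [0, 0, -0.03],
  [0, 0, -0.03],
], yaw=[0, 0, 0, 0, 0, 0, 0, 0], grip_force=100)

```text
time: 36.45
eef_pos: [0.5029, 0.0828, 0.1917]
eef_rot: [0.039, 0.999, 0.0, 0.001]
contact_force: [-0.2, -0.5, -7.8]
opening: 0.004
```

Run:
```python
from h import *
s=st()
k,_=look("side","s16"); find("side",["carrier_mid","crook"],k)
```

```text
t 36.45 tcp [0.5029 0.0828 0.1917] R [[-0.997, 0.078, 0.001], [0.078, 0.997, 0.001], [-0.001, 0.001, -1.0]] F [-0.2 -0.5 -7.8] open 0.004
side carrier_mid 0.98 [0.5361 0.0735 0.0746]
side crook 0.77 [0.5298 0.0758 0.181 ]
side crook 0.44 [0.4655 0.3387 0.0111]
```

The carrier is lifted and the wrist reads 7.8 N, which fits. Now carry and turn.

Emit:
step_arm([
  [0.0005, 0.006, 0],
  [0.002, 0.02, 0],
  [0.0035, 0.037, 0],
  [0.005, 0.055, 0],
  [0.006, 0.068, 0],
  [0.006, 0.075, 0],
  [0.006, 0.075, 0],
  [0.006, 0.075, 0],
  [0.006, 0.075, 0],
  [0.006, 0.075, 0],
], yaw=[0, 0, 0, 0, -3, -8, -14, -20, -26, -30])

```text
time: 37.43
eef_pos: [0.5019, 0.1583, 0.1905]
eef_rot: [-0.224, 0.975, -0.0, -0.001]
contact_force: [0.6, -0.4, -7.6]
opening: 0.0041
```

Emit:
step_arm([
  [0, 0, 0],
  [0, 0, 0],
  [0, 0, 0],
  [0, 0, 0],
  [0, 0, 0],
  [0, 0, 0],
  [0, 0, 0],
  [0, 0, 0],
  [0, 0, 0],
  [0, 0, 0],
], yaw=[-6, -12, -18, -24, -30, -36, -42, -48, -54, -60])

```text
time: 38.27
eef_pos: [0.5019, 0.1582, 0.1905]
eef_rot: [-0.681, 0.732, 0.0, -0.0]
contact_force: [0.6, 0.4, -8.8]
opening: 0.0041
```

Run:
```python
from h import *
s=st(); plan([.4635,.262,.1915],-94.6)
k,_=look("side","s17"); find("side",["carrier_mid","crook"],k)
k,_=look("wrist","w17"); find("wrist",["mat_mid","bearing_1_mid","carrier_mid","crook"],k)
```

```text
t 38.27 tcp [0.5019 0.1582 0.1905] R [[-0.073, -0.997, -0.001], [-0.997, 0.073, -0.0], [0.0, 0.001, -1.0]] F [ 0.6  0.4 -8.8] open 0.0041
shift [-0.1007  0.0458 -0.001 ] yaw 0.4 th now -94.2 dist 0.111 q6 -0.68
side carrier_mid 0.8 [0.5074 0.0942 0.0681]
side crook 0.67 [0.5026 0.0582 0.1421]
wrist mat_mid 0.81 [0.4376 0.2059 0.0112]
wrist bearing_1_mid 0.85 [0.5083 0.1011 0.0749]
wrist bearing_1_mid 0.34 [0.4372 0.2076 0.0075]
wrist carrier_mid 0.62 [0.4961 0.124  0.0342]
wrist carrier_mid 0.43 [0.4412 0.208  0.0054]
wrist crook 0.87 [0.4963 0.1152 0.1828]
wrist crook 0.53 [0.4935 0.1235 0.0372]
wrist crook 0.28 [0.5122 0.1951 0.0666]
```

Emit:
step_arm([
  [-0.006, 0.003, 0],
  [-0.02, 0.009, 0],
  [-0.036, 0.016, 0],
  [-0.054, 0.024, 0],
  [-0.072, 0.032, 0],
  [-0.087, 0.039, 0],
  [-0.097, 0.044, 0],
  [-0.1005, 0.046, 0],
  [-0.1005, 0.046, 0],
  [-0.1005, 0.046, 0],
], yaw=[0, 0, 0, 0, 0, 0, 0, 0.4, 0.4, 0.4])

```text
time: 39.5
eef_pos: [0.4641, 0.2613, 0.191]
eef_rot: [-0.677, 0.736, -0.0, -0.0]
contact_force: [0.3, -0.9, -7.8]
opening: 0.004
```

Emit:
step_arm([
  [0, 0, 0],
  [0, 0, 0.004],
  [0, 0, 0.009],
  [0, 0, 0.014],
  [0, 0, 0.018],
  [0, 0, 0.02],
  [0, 0, 0.021],
  [0, 0, 0.021],
], yaw=[0, 0, 0, 0, 0, 0, 0, 0])

```text
time: 40.17
eef_pos: [0.4643, 0.2611, 0.1704]
eef_rot: [-0.676, 0.736, -0.0, -0.0]
contact_force: [-1.7, -2.0, -4.0]
opening: 0.0042
```

Run:
```python
from h import *
s=st(); plan([.4635,.262,.17],-94.6)
k,_=look("wrist","w18"); find("wrist",["mat_mid","bearing_1_mid","carrier_mid","knob_mid"],k)
k,_=look("side","s18"); k,_=look("scene","c18")
```

```text
t 40.17 tcp [0.4643 0.2611 0.1704] R [[-0.085, -0.996, 0.0], [-0.996, 0.085, -0.001], [0.001, -0.0, -1.0]] F [-1.7 -2.  -4. ] open 0.0042
shift [-0.0008  0.0008  0.0004] yaw -0.3 th now -94.9 dist 0.001 q6 -0.89
wrist mat_mid 0.93 [0.4299 0.1774 0.0088]
wrist bearing_1_mid 0.35 [0.4587 0.2282 0.0134]
wrist carrier_mid 0.69 [0.456  0.2267 0.0133]
wrist knob_mid 0.67 [0.459  0.2165 0.1658]
wrist knob_mid 0.28 [0.4282 0.1746 0.01  ]
```

Emit:
step_arm([
  [0, 0, 0.001],
  [0, 0, 0.0015],
  [0, 0, 0.0015],
], yaw=[0, 0, 0])

```text
time: 40.77
eef_pos: [0.4649, 0.2607, 0.17]
eef_rot: [-0.677, 0.736, -0.001, 0.0]
contact_force: [-3.2, -7.5, 4.4]
opening: 0.0039
```

Emit:
step_arm([
  [0, 0, 0],
  [0, 0, 0],
  [0, 0, 0],
  [0, 0, 0],
], yaw=[0, 0, 0, 0], claw=0.5, grip_force=20)

```text
time: 41.1
eef_pos: [0.4647, 0.2626, 0.169]
eef_rot: [-0.677, 0.736, 0.0, 0.001]
contact_force: [-0.1, -1.0, -0.1]
opening: 0.0424
```

Emit:
step_arm([
  [0, 0, -0.01],
  [0, 0, -0.03],
  [0, 0, -0.06],
  [0, 0, -0.1],
  [0, 0, -0.14],
  [0, 0, -0.18],
  [0, 0, -0.2],
  [0, 0, -0.2],
  [0, 0, -0.2],
], yaw=[0, 0, 0, 0, 0, 0, 0, 0, 0])

```text
time: 41.85
eef_pos: [0.4645, 0.2622, 0.3706]
eef_rot: [-0.677, 0.736, 0.0, 0.002]
contact_force: [0.6, -0.1, -0.8]
opening: 0.0424
```

Run:
```python
from h import *
st()
cal,im=look("wrist","w19"); find("wrist",["mat_mid","bearing_1_mid","carrier_mid","crook","knob_mid"],cal)
v=np.array([.081,.9967]); m=np.array([.4635,.262]); n=np.array([v[1],-v[0]])
for q in (-.116,.116):
  for w in (-.042,.042): print("mat corner",np.round(pix(cal,[*(m+q*v+w*n),.008]),1))
for q in (-.058,0,.058): print("pegtip",np.round(pix(cal,[*(m+q*v),.059]),1))
for q in (-.098,.098):
  for w in (-.038,.038): print("base corner",np.round(pix(cal,[*(m+q*v+w*n),.014]),1))
print("crook",np.round(pix(cal,[*m,.17]),1))
```

```text
t 41.85 tcp [0.4645 0.2622 0.3706] R [[-0.085, -0.996, 0.003], [-0.996, 0.085, 0.003], [-0.003, -0.003, -1.0]] F [ 0.6 -0.1 -0.8] open 0.0424
wrist mat_mid 0.83 [0.44   0.3321 0.1805]
wrist mat_mid 0.72 [0.4718 0.2597 0.0307]
wrist bearing_1_mid 0.79 [0.4669 0.2052 0.0567]
wrist bearing_1_mid 0.59 [0.4383 0.3332 0.1799]
wrist carrier_mid 0.94 [0.4612 0.2451 0.013 ]
wrist crook 0.7 [0.4606 0.2465 0.1617]
wrist knob_mid 0.67 [0.3532 0.3123 0.2956]
wrist knob_mid 0.56 [0.4724 0.2076 0.0364]
mat corner [356.6  86. ]
mat corner [285.9  86.3]
mat corner [352.9 269.3]
mat corner [291.  269.4]
pegtip [321.3 137.8]
pegtip [321.5 190.1]
pegtip [321.7 238.7]
base corner [353.3 101.7]
base corner [289.3 102. ]
base corner [350.5 258.1]
base corner [293.3 258.3]
crook [321.3 210. ]
```

View pics/w19.png

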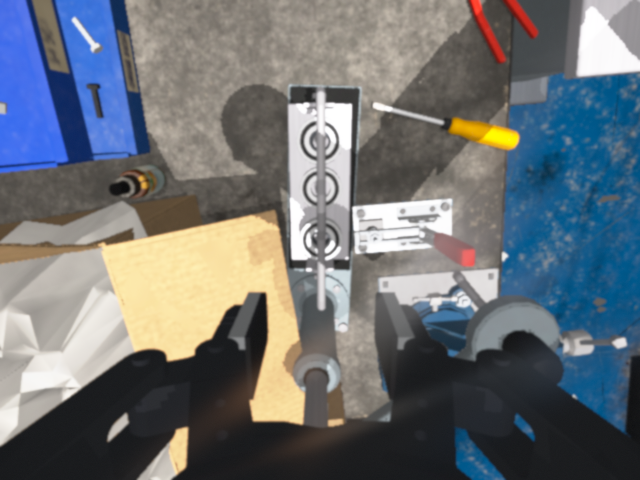

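The carrier stands on the mat. Base edges are at 289–352 and 102–262, and mat corners at (289,86), (361,87) and (350,270), so it is about 3 mm off centre, within tolerance. All the parts are on the pegs, and the bail runs upright above them at column 320. The disc is at about (513,341), which I'll use to refine the knob position.

Run:
```python
from h import *
cal=ctrl.get_calibration("wrist"); im=cv2.imread("pics/w19.png")
for z in (.28,.29,.30): print(z,ray(cal,513,341,z).round(4)[:2], circ(cal,im,513,341,z,.027,w=62,par=25))
g=im[290:400,450:580].max(2); n,l,s,c=cv2.connectedComponentsWithStats((g<45).astype(np.uint8)); print([(s[i].tolist(),(c[i]+[450,290]).round(1)) for i in range(1,n) if s[i][4]>100])
print("knob top/bottom pred",pix(cal,(.3485,.326,.323)),pix(cal,(.3485,.326,.29)))
plan([.3485,.326,.37],-142.5); plan([.3485,.326,.37],127.5)
```

```text
0.28 [0.3457 0.3324] []
0.29 [0.3507 0.3261] []
0.3 [0.3558 0.3197] []
[([0, 42, 93, 68, 1761], array([491.2, 357.6])), ([67, 101, 57, 9, 318], array([546. , 396.3]))]
knob top/bottom pred (np.float64(547.118250278965), np.float64(373.46600208931113)) (np.float64(516.714051994611), np.float64(340.6072494930961))
shift [-0.0545  0.1205 -0.0023] yaw 47.6 th now -94.9 dist 0.132 q6 -0.89
shift [-0.0545  0.1205 -0.0023] yaw 137.6 th now -94.9 dist 0.132 q6 -0.89
```

Run:
```python
from h import *
cur=ctrl.get_calibration("wrist"); k=R.from_quat([0,0,0,1])
def red(f,b):
    im=cv2.imread(f); x0,y0,x1,y1=b; h=im[y0:y1,x0:x1].astype(int); m=((h[...,2]>110)&(h[...,1]<70)&(h[...,0]<80)).astype(np.uint8)
    n,l,s,c=cv2.connectedComponentsWithStats(m); i=1+np.argmax(s[1:,4]); return c[i]+[x0,y0],s[i].tolist()
a,sa=red("pics/w13.png",(380,30,440,100)); b,sb=red("pics/w19.png",(410,215,490,280)); print(a,sa,b,sb)
# w13 pose: TCP .46,.2392,.3832 th 180 ; tool->cam constants
M0=R.from_matrix([[-1,0,0],[0,1,0],[0,0,-1]]); Mc=R.from_matrix([[0,.96,.28],[1,0,0],[0,.28,-.96]])
c13=dict(cur); c13["xyz"]=np.array([.3876,.2403,.5157]); c13["orientation"]=(M0*Mc).as_quat()
P=[]
for c,p in ((c13,a),(cur,b)):
    q=ray(c,*p,0); d=q-c["xyz"]; P.append((np.array(c["xyz"]),d/np.linalg.norm(d)))
A=sum(np.eye(3)-np.outer(d,d) for o,d in P); B=sum((np.eye(3)-np.outer(d,d))@o for o,d in P); x=np.linalg.solve(A,B); print("red handle",x.round(4),[np.linalg.norm((np.eye(3)-np.outer(d,d))@(x-o)).round(4) for o,d in P])
```

```text
Traceback (most recent call last):
ValueError: attempt to get argmax of an empty sequence
```

Run:
```python
from h import *
cur=ctrl.get_calibration("wrist")
def red(f,b):
    im=cv2.imread(f); x0,y0,x1,y1=b; h=im[y0:y1,x0:x1].astype(int); m=((h[...,2]>80)&(h[...,2]>1.8*h[...,1])).astype(np.uint8)
    n,l,s,c=cv2.connectedComponentsWithStats(m); i=1+np.argmax(s[1:,4]); return c[i]+[x0,y0],(s[i]+[x0,y0,0,0,0]).tolist()
a,sa=red("pics/w13.png",(380,30,440,100)); b,sb=red("pics/w19.png",(410,215,490,280)); print(a,sa,b,sb)
M0=R.from_matrix([[-1,0,0],[0,1,0],[0,0,-1]]); Mc=R.from_matrix([[0,.96,.28],[1,0,0],[0,.28,-.96]])
c13=dict(cur); c13["xyz"]=np.array([.3876,.2403,.5157]); c13["orientation"]=(M0*Mc).as_quat()
P=[]
for c,p in ((c13,a),(cur,b)):
    q=ray(c,*p,0); d=q-c["xyz"]; P.append((np.array(c["xyz"]),d/np.linalg.norm(d)))
A=sum(np.eye(3)-np.outer(d,d) for o,d in P); B=sum((np.eye(3)-np.outer(d,d))@o for o,d in P); x=np.linalg.solve(A,B); print("red handle",x.round(4),[np.linalg.norm((np.eye(3)-np.outer(d,d))@(x-o)).round(4) for o,d in P])
plan([.3492,.326,.36],-142.5)
```

```text
[413.44540943  61.96774194] [396, 45, 35, 37, 806] [467.85714286 257.28095238] [461, 249, 14, 17, 210]
red handle [0.3355 0.3149 0.1702] [np.float64(0.0012), np.float64(0.0012)]
shift [-0.0545  0.1198  0.0077] yaw 47.6 th now -94.9 dist 0.132 q6 -0.89
```

Run:
```python
from h import *
def red(f,b):
    im=cv2.imread(f); x0,y0,x1,y1=b; h=im[y0:y1,x0:x1].astype(int); m=((h[...,2]>80)&(h[...,2]>1.8*h[...,1])).astype(np.uint8)
    n,l,s,c=cv2.connectedComponentsWithStats(m); i=1+np.argmax(s[1:,4]); return c[i]+[x0,y0],(s[i]+[x0,y0,0,0,0]).tolist()
def tri(L):
    P=[]
    for c,p in L:
        d=ray(c,*p,0)-c["xyz"]; P.append((np.array(c["xyz"]),d/np.linalg.norm(d)))
    A=sum(np.eye(3)-np.outer(d,d) for o,d in P); B=sum((np.eye(3)-np.outer(d,d))@o for o,d in P); x=np.linalg.solve(A,B)
    return x.round(4),[np.linalg.norm((np.eye(3)-np.outer(d,d))@(x-o)).round(4) for o,d in P]
a,sa=red("pics/scene0.png",(255,340,285,385)); b,sb=red("pics/side0.png",(238,200,262,240)); print(a,sa,b,sb)
sc,sd=ctrl.get_calibration("scene"),ctrl.get_calibration("side")
print("centroid",tri([(sc,a),(sd,b)]),"top",tri([(sc,(sa[0]+sa[2]/2,sa[1])),(sd,(sb[0]+sb[2]/2-.5,sb[1]))]))
```

```text
[266.90151515 361.42424242] [263, 353, 9, 19, 132] [249.67708333 221.88541667] [246, 213, 8, 19, 96]
centroid (array([0.3308, 0.3245, 0.1149]), [np.float64(0.0004), np.float64(0.0004)]) top (array([0.3309, 0.3227, 0.1468]), [np.float64(0.0013), np.float64(0.0013)])
```

The red toggle-clamp handle stands right under the hook, with its top at z≈0.147. I'll therefore swing the boom most of the way at height and push it down only near the bail. First the knob.

Emit:
step_arm([
  [-0.007, 0.015, 0],
  [-0.014, 0.03, 0],
  [-0.021, 0.046, 0],
  [-0.028, 0.062, 0],
  [-0.035, 0.078, 0],
  [-0.042, 0.094, 0],
  [-0.049, 0.108, 0],
  [-0.0545, 0.12, 0.005],
  [-0.0545, 0.12, 0.0077],
  [-0.0545, 0.12, 0.0077],
], yaw=[6, 12, 18, 24, 30, 36, 42, 47.6, 47.6, 47.6], claw=0.55)

```text
time: 42.98
eef_pos: [0.3487, 0.3261, 0.36]
eef_rot: [-0.323, 0.946, -0.0, -0.001]
contact_force: [0.5, 0.5, 0.4]
opening: 0.0472
```

Emit:
step_arm([
  [0, 0, 0],
  [0, 0, 0.015],
  [0, 0, 0.03],
  [0, 0, 0.04],
  [0, 0, 0.046],
  [0, 0, 0.05],
  [0, 0, 0.05],
], yaw=[0, 0, 0, 0, 0, 0, 0])

```text
time: 43.57
eef_pos: [0.3495, 0.3258, 0.3103]
eef_rot: [-0.322, 0.947, -0.0, -0.0]
contact_force: [-0.1, 0.3, 1.5]
opening: 0.0471
```

Run:
```python
from h import *
st()
k,_=look("wrist","w20"); find("wrist",["knob_mid","crook","carrier_mid"],k)
```

```text
t 43.57 tcp [0.3495 0.3258 0.3103] R [[-0.793, -0.609, -0.0], [-0.609, 0.793, -0.001], [0.001, -0.0, -1.0]] F [-0.1  0.3  1.5] open 0.0471
wrist knob_mid 0.9 [0.3452 0.3228 0.294 ]
wrist crook 0.67 [0.3472 0.3268 0.2952]
wrist crook 0.61 [0.4571 0.2249 0.1625]
wrist crook 0.25 [0.3448 0.3277 0.293 ]
wrist carrier_mid 0.96 [0.4561 0.2308 0.0127]
```

Now close on the knob.

Emit:
step_arm([
  [0, 0, 0],
  [0, 0, 0],
  [0, 0, 0],
  [0, 0, 0],
  [0, 0, 0],
], yaw=[0, 0, 0, 0, 0], claw=0.0, grip_force=40)

```text
time: 44.18
eef_pos: [0.3493, 0.3263, 0.3113]
eef_rot: [-0.322, 0.947, 0.0, 0.0]
contact_force: [-1.2, -0.7, 2.6]
opening: 0.0222
```

Emit:
step_arm([
  [0, 0, 0.002],
  [0, 0, 0.004],
  [0, 0, 0.006],
  [0, 0, 0.006],
], yaw=[0, 0, 0, 0])

```text
time: 44.52
eef_pos: [0.3496, 0.326, 0.307]
eef_rot: [-0.322, 0.947, 0.0, 0.002]
contact_force: [-5.0, -3.1, 12.9]
opening: 0.022
```

Run:
```python
from h import *
s=st()
# arc plan: column, boom angles
c=np.array([.479,.426]); p=np.array(s["eef_pos"][:2]); r=np.linalg.norm(p-c); a0=np.degrees(np.arctan2(*(p-c)[::-1])); print("r",r,"a0",a0)
M=R.from_quat(s["eef_rot"]).as_matrix()
for da in (3,6,9,12,15,18,21,24,27,30):
    q=c+r*np.array([np.cos(np.radians(a0+da)),np.sin(np.radians(a0+da))]); print(da,(M.T@np.r_[q-p,0]).round(4))
```

```text
t 44.52 tcp [0.3496 0.326  0.307 ] R [[-0.793, -0.61, 0.003], [-0.61, 0.793, 0.002], [-0.003, -0.0, -1.0]] F [-5.  -3.1 12.9] open 0.022
r 0.16356771565276126 a0 -142.29128633454312
3 [-0.0002 -0.0086  0.    ]
6 [-0.0009 -0.0171  0.    ]
9 [-0.0021 -0.0256  0.    ]
12 [-0.0037 -0.034   0.    ]
15 [-0.0057 -0.0423  0.    ]
18 [-0.0081 -0.0505  0.    ]
21 [-0.011  -0.0586  0.    ]
24 [-0.0143 -0.0665  0.0001]
27 [-0.018  -0.0742  0.0001]
30 [-0.0221 -0.0817  0.0001]
```

The knob is gripped (22 mm) and the spring is felt at 13 N. Swing at height by 27°.

Emit:
step_arm([
  [-0.0002, -0.0086, 0],
  [-0.0009, -0.0171, 0],
  [-0.0021, -0.0256, 0],
  [-0.0037, -0.034, 0],
  [-0.0057, -0.0423, 0],
  [-0.0081, -0.0505, 0],
  [-0.011, -0.0586, 0],
  [-0.0143, -0.0665, 0],
  [-0.018, -0.0742, 0],
  [-0.018, -0.0742, 0],
], yaw=[-3, -6, -9, -12, -15, -18, -21, -24, -27, -27])

```text
time: 45.35
eef_pos: [0.4099, 0.2756, 0.307]
eef_rot: [-0.534, 0.845, -0.002, 0.0]
contact_force: [-4.6, -6.5, 12.0]
opening: 0.0222
```

Run:
```python
from h import *
s=st()
c=np.array([.479,.426]); p=np.array(s["eef_pos"][:2]); print(np.linalg.norm(p-c),np.degrees(np.arctan2(*(p-c)[::-1])))
```

```text
t 45.35 tcp [0.4099 0.2756 0.307 ] R [[-0.429, -0.903, 0.003], [-0.903, 0.429, -0.003], [0.001, -0.004, -1.0]] F [-4.6 -6.5 12. ] open 0.0222
0.16547571751867943 -114.67622280011801
```

Slight outward force, so I'll give 1.5 mm radially and push down.

Emit:
step_arm([
  [0.0015, 0, 0.005],
  [0.0015, 0, 0.013],
  [0.0015, 0, 0.021],
  [0.0015, 0, 0.029],
  [0.0015, 0, 0.037],
  [0.0015, 0, 0.04],
  [0.0015, 0, 0.04],
], yaw=[0, 0, 0, 0, 0, 0, 0])

```text
time: 45.93
eef_pos: [0.409, 0.276, 0.2671]
eef_rot: [-0.534, 0.846, -0.001, 0.002]
contact_force: [-1.8, -4.2, 13.4]
opening: 0.0225
```

Emit:
step_arm([
  [0, 0, 0.006],
  [0, 0, 0.013],
  [0, 0, 0.02],
  [0, 0, 0.028],
  [0, 0, 0.035],
  [0, 0, 0.04],
  [0, 0, 0.042],
  [0, 0, 0.042],
], yaw=[0, 0, 0, 0, 0, 0, 0, 0])

```text
time: 46.6
eef_pos: [0.4091, 0.276, 0.2253]
eef_rot: [-0.534, 0.845, -0.001, 0.002]
contact_force: [-3.1, -4.8, 14.7]
opening: 0.0221
```

Run:
```python
from h import *
s=st()
k,im=look("wrist","w21"); find("wrist",["knob_mid","crook","carrier_mid","hook_seat"],k)
kk,_=look("side","s21"); find("side",["knob_mid","crook","carrier_mid","hook_seat"],kk)
c=np.array([.479,.426]); p=np.array(s["eef_pos"][:2]); r=np.linalg.norm(p-c); a0=np.degrees(np.arctan2(*(p-c)[::-1])); print("r",r,"a0",a0)
M=R.from_quat(s["eef_rot"]).as_matrix()
for da in (2,4,7,10,13,15,17,18.5,20):
    q=c+r*np.array([np.cos(np.radians(a0+da)),np.sin(np.radians(a0+da))]); print(da,(M.T@np.r_[q-p,0]).round(4),q.round(4))
```

```text
t 46.6 tcp [0.4091 0.276  0.2253] R [[-0.43, -0.903, 0.004], [-0.903, 0.43, -0.0], [-0.001, -0.004, -1.0]] F [-3.1 -4.8 14.7] open 0.0221
wrist knob_mid 0.85 [0.4087 0.2695 0.2105]
wrist crook 0.95 [0.4566 0.2221 0.1633]
wrist crook 0.71 [0.4565 0.2222 0.0333]
wrist crook 0.22 [0.4066 0.274  0.2098]
wrist carrier_mid 0.75 [0.4578 0.222  0.0321]
wrist carrier_mid 0.44 [0.4065 0.2712 0.2105]
wrist hook_seat 0.97 [0.4094 0.2731 0.2072]
side knob_mid 0.86 [0.4307 0.2844 0.208 ]
side knob_mid 0.61 [ 0.4184 -0.3824  0.0418]
side crook 0.24 [0.4713 0.1973 0.0431]
side carrier_mid 0.77 [0.4706 0.2028 0.0427]
side hook_seat 0.81 [0.429  0.2841 0.2062]
r 0.16546395909290457 a0 -114.97481631612422
2 [-0.0001 -0.0058  0.    ] [0.4144 0.2737]
4 [-0.0005 -0.0115  0.    ] [0.4198 0.2715]
7 [-0.0014 -0.0202  0.0001] [0.4279 0.2686]
10 [-0.0027 -0.0287  0.0001] [0.4362 0.2662]
13 [-0.0045 -0.0372  0.0001] [0.4447 0.2641]
15 [-0.006  -0.0428  0.0002] [0.4503 0.263 ]
17 [-0.0076 -0.0483  0.0002] [0.456  0.2621]
18.5 [-0.009  -0.0524  0.0002] [0.4603 0.2616]
20 [-0.0104 -0.0565  0.0002] [0.4647 0.2612]
```

Rod down about 85 mm with margins of some 20 mm above and below the bar. Now swing the hook in under the crook.

Emit:
step_arm([
  [-0.0001, -0.0058, 0],
  [-0.0005, -0.0115, 0],
  [-0.0009, -0.0158, 0],
  [-0.0014, -0.0202, 0],
  [-0.002, -0.0245, 0],
  [-0.0027, -0.0287, 0],
  [-0.0036, -0.033, 0],
  [-0.0045, -0.0372, 0],
  [-0.0045, -0.0372, 0],
], yaw=[-2, -4, -5.5, -7, -8.5, -10, -11.5, -13, -13])

```text
time: 47.85
eef_pos: [0.4453, 0.2629, 0.2257]
eef_rot: [-0.627, 0.779, -0.002, 0.001]
contact_force: [-2.4, -7.7, 14.9]
opening: 0.0221
```

Run:
```python
from h import *
s=st(); plan([.4647,.2607,s["eef_pos"][2]],-95)
k,im=look("wrist","w22"); find("wrist",["crook","carrier_mid","bearing_1_mid"],k)
```

```text
t 47.85 tcp [0.4453 0.2629 0.2257] R [[-0.215, -0.977, 0.004], [-0.977, 0.215, -0.002], [0.001, -0.005, -1.0]] F [-2.4 -7.7 14.9] open 0.0221
shift [-0.002  -0.0194  0.0001] yaw -7.4 th now -102.4 dist 0.02 q6 -1.06
wrist crook 0.78 [0.4559 0.1986 0.164 ]
wrist crook 0.72 [0.4442 0.2548 0.2043]
wrist carrier_mid 0.57 [0.4556 0.207  0.0102]
wrist bearing_1_mid 0.64 [0.4522 0.2043 0.0561]
```

Emit:
step_arm([
  [-0.0003, -0.0045, 0],
  [-0.0007, -0.009, 0],
  [-0.0012, -0.0135, 0],
  [-0.0015, -0.0178, 0],
  [-0.0015, -0.0178, 0],
], yaw=[-2, -4, -5.5, -7, -7])

```text
time: 48.47
eef_pos: [0.4636, 0.2598, 0.226]
eef_rot: [-0.673, 0.74, -0.003, 0.001]
contact_force: [0.3, -10.5, 14.1]
opening: 0.022
```

Run:
```python
from h import *
s=st()
k,im=look("wrist","w23"); find("wrist",["crook","carrier_mid","bearing_1_mid"],k)
k,im=look("scene","c23"); find("scene",["crook","carrier_mid","hook_seat"],k)
```

```text
t 48.47 tcp [0.4636 0.2598 0.226 ] R [[-0.095, -0.995, 0.005], [-0.995, 0.095, -0.004], [0.003, -0.006, -1.0]] F [  0.3 -10.5  14.1] open 0.022
wrist crook 0.76 [0.4591 0.1992 0.1627]
wrist crook 0.65 [0.4662 0.2002 0.0562]
wrist carrier_mid 0.82 [0.4562 0.2049 0.0124]
wrist carrier_mid 0.55 [0.4648 0.2038 0.0542]
wrist bearing_1_mid 0.61 [0.4652 0.2072 0.0569]
scene crook 0.56 [0.4653 0.2861 0.154 ]
scene carrier_mid 0.6 [0.4582 0.2649 0.0151]
scene hook_seat 0.88 [0.4633 0.3458 0.2023]
```

No bail contact, and the carrier is unmoved. I'll ease radially and let the boom up slowly.

Emit:
step_arm([
  [0.0025, 0, 0],
  [0.0025, 0, -0.005],
  [0.0025, 0, -0.01],
  [0.0025, 0, -0.015],
  [0.0025, 0, -0.02],
  [0.0025, 0, -0.024],
  [0.0025, 0, -0.028],
  [0.0025, 0, -0.032],
  [0.0025, 0, -0.036],
  [0.0025, 0, -0.036],
], yaw=[0, 0, 0, 0, 0, 0, 0, 0, 0, 0])

```text
time: 49.7
eef_pos: [0.4632, 0.2596, 0.263]
eef_rot: [-0.672, 0.74, -0.002, 0.003]
contact_force: [0.3, -3.5, 13.4]
opening: 0.0226
```

Run:
```python
from h import *
s=st()
k,im=look("wrist","w24"); find("wrist",["crook","carrier_mid","bearing_1_mid"],k)
```

```text
t 49.7 tcp [0.4632 0.2596 0.263 ] R [[-0.096, -0.995, 0.008], [-0.995, 0.096, 0.002], [-0.002, -0.007, -1.0]] F [ 0.3 -3.5 13.4] open 0.0226
wrist crook 0.93 [0.4568 0.2053 0.1622]
wrist crook 0.38 [0.4622 0.2196 0.0138]
wrist bearing_1_mid 0.6 [0.464  0.2043 0.0551]
```

Emit:
step_arm([
  [0, 0, -0.002],
  [0, 0, -0.004],
  [0, 0, -0.006],
  [0, 0, -0.008],
  [0, 0, -0.01],
  [0, 0, -0.012],
  [0, 0, -0.014],
  [0, 0, -0.017],
  [0, 0, -0.02],
  [0, 0, -0.02],
], yaw=[0, 0, 0, 0, 0, 0, 0, 0, 0, 0])

```text
time: 50.73
eef_pos: [0.4615, 0.2598, 0.2798]
eef_rot: [-0.672, 0.74, -0.0, 0.0]
contact_force: [1.4, -2.5, 6.0]
opening: 0.0222
```

Run:
```python
from h import *
s=st()
k,im=look("wrist","w25"); find("wrist",["crook","carrier_mid","bearing_1_mid"],k)
k,im=look("side","s25"); find("side",["crook","carrier_mid"],k)
```

```text
t 50.73 tcp [0.4615 0.2598 0.2798] R [[-0.096, -0.995, 0.001], [-0.995, 0.096, -0.0], [0.0, -0.001, -1.0]] F [ 1.4 -2.5  6. ] open 0.0222
wrist crook 0.86 [0.4579 0.2052 0.1744]
wrist carrier_mid 0.81 [0.4522 0.217  0.0255]
wrist bearing_1_mid 0.6 [0.456  0.2014 0.064 ]
wrist bearing_1_mid 0.31 [0.4612 0.2584 0.2612]
side crook 0.64 [0.4622 0.1888 0.1385]
side crook 0.33 [0.4808 0.4001 0.1528]
side carrier_mid 0.75 [0.4687 0.1939 0.06  ]
```

The weight has transferred (13.4 → 6 N) and the carrier has risen about 12 mm. Continue up slowly.

Emit:
step_arm([
  [0, 0, -0.003],
  [0, 0, -0.006],
  [0, 0, -0.009],
  [0, 0, -0.012],
  [0, 0, -0.015],
  [0, 0, -0.018],
  [0, 0, -0.021],
  [0, 0, -0.024],
  [0, 0, -0.026],
  [0, 0, -0.026],
], yaw=[0, 0, 0, 0, 0, 0, 0, 0, 0, 0])

```text
time: 51.92
eef_pos: [0.4612, 0.2599, 0.3055]
eef_rot: [-0.673, 0.74, -0.0, 0.0]
contact_force: [3.0, -3.4, 4.9]
opening: 0.0224
```

Emit:
step_arm([
  [0, 0, -0.0015],
  [0, 0, -0.003],
  [0, 0, -0.0045],
  [0, 0, -0.0045],
  [0, 0, -0.0045],
], yaw=[0, 0, 0, 0, 0])

```text
time: 52.33
eef_pos: [0.4611, 0.26, 0.3095]
eef_rot: [-0.673, 0.74, -0.0, 0.0]
contact_force: [2.1, -4.6, 4.7]
opening: 0.0226
```

Run:
```python
from h import *
s=st()
k,im=look("wrist","w26"); find("wrist",["crook","carrier_mid","bearing_1_mid"],k)
```

```text
t 52.33 tcp [0.4611 0.26   0.3095] R [[-0.095, -0.995, 0.0], [-0.995, 0.095, -0.0], [0.0, -0.0, -1.0]] F [ 2.1 -4.6  4.7] open 0.0226
wrist carrier_mid 0.88 [0.4527 0.2169 0.0557]
wrist bearing_1_mid 0.76 [0.4616 0.2028 0.094 ]
```

Emit:
step_arm([
  [0, 0, -0.001],
  [0, 0, -0.002],
  [0, 0, -0.003],
  [0, 0, -0.004],
  [0, 0, -0.004],
  [0, 0, -0.004],
], yaw=[0, 0, 0, 0, 0, 0])

```text
time: 53.03
eef_pos: [0.4603, 0.2601, 0.3115]
eef_rot: [-0.673, 0.74, 0.001, -0.002]
contact_force: [2.7, -4.4, -8.2]
opening: 0.0221
```

The rod is at its top stop. I'll back off 1.5 mm and release gently.

Emit:
step_arm([
  [0.001, 0.001, 0.001],
  [0.001, 0.001, 0.0015],
  [0.001, 0.001, 0.0015],
  [0.001, 0.001, 0.0015],
], yaw=[0, 0, 0, 0], grip_force=20)

```text
time: 53.37
eef_pos: [0.4599, 0.26, 0.3114]
eef_rot: [-0.673, 0.74, 0.001, 0.0]
contact_force: [3.5, 1.3, -7.3]
opening: 0.0221
```

Emit:
step_arm([
  [0, 0, 0],
  [0, 0, 0],
  [0, 0, 0],
  [0, 0, 0],
], yaw=[0, 0, 0, 0], claw=0.55)

```text
time: 53.7
eef_pos: [0.4599, 0.2594, 0.3126]
eef_rot: [-0.673, 0.74, 0.0, 0.001]
contact_force: [1.0, 0.4, 0.1]
opening: 0.0471
```

Emit:
step_arm([
  [0, 0, -0.005],
  [0, 0, -0.015],
  [0, 0, -0.03],
  [0, 0, -0.05],
  [0, 0, -0.07],
  [0, 0, -0.09],
  [0, 0, -0.09],
  [0, 0, -0.09],
  [0, 0, -0.09],
  [0, 0, -0.09],
], yaw=[0, 0, 0, 0, 0, 0, 0, 0, 0, 0])

```text
time: 54.53
eef_pos: [0.4597, 0.2591, 0.401]
eef_rot: [-0.673, 0.74, 0.0, -0.001]
contact_force: [-0.7, 0.7, 0.5]
opening: 0.0467
```

Run:
```python
from h import *
s=st()
T=["crook","carrier_mid","bearing_1_mid","knob_mid","oil_can","tape_measure"]
for c in ("wrist","scene","side"):
    k,im=look(c,"f1_"+c); find(c,T,k,.3)
```

```text
t 54.53 tcp [0.4597 0.2591 0.401 ] R [[-0.095, -0.995, -0.001], [-0.995, 0.095, -0.001], [0.001, 0.001, -1.0]] F [-0.7  0.7  0.5] open 0.0467
wrist crook 0.91 [0.4536 0.2027 0.2054]
wrist carrier_mid 0.66 [0.455  0.2075 0.0544]
wrist bearing_1_mid 0.74 [0.4611 0.2012 0.0991]
wrist knob_mid 0.95 [0.4673 0.2734 0.2943]
wrist knob_mid 0.48 [0.4664 0.284  0.2919]
scene crook 0.79 [0.4623 0.2845 0.195 ]
scene carrier_mid 0.58 [0.4535 0.2639 0.0557]
scene bearing_1_mid 0.73 [0.4486 0.2067 0.0912]
scene knob_mid 0.97 [0.463  0.3348 0.2883]
scene oil_can 0.72 [ 0.6972 -0.1811  0.0493]
scene tape_measure 0.33 [0.461  0.3843 0.0981]
side crook 0.48 [0.4583 0.1698 0.1719]
side carrier_mid 0.62 [0.4583 0.1877 0.0917]
side knob_mid 0.83 [0.4678 0.2611 0.2958]
side oil_can 0.92 [ 0.7119 -0.2192  0.0522]
side tape_measure 0.89 [ 0.4162 -0.3817  0.0432]
```

The carrier hangs about 40 mm above the mat, and the can and tape are where they were. I'll back off, let it settle and check for motion and tilt.

Emit:
step_arm([
  [0.02, 0, 0],
  [0.05, 0, 0],
  [0.08, 0, 0],
  [0.1, 0, 0],
  [0.1, 0, 0],
  [0.1, 0, 0],
  [0.1, 0, 0],
  [0.1, 0, 0],
  [0.1, 0, 0],
  [0.1, 0, 0],
], yaw=[0, 0, 0, 0, 0, 0, 0, 0, 0, 0])

```text
time: 56.42
eef_pos: [0.4505, 0.1603, 0.4014]
eef_rot: [-0.673, 0.74, 0.0, -0.0]
contact_force: [-0.0, -0.5, 0.5]
opening: 0.047
```

Emit:
step_arm([
  [0, 0, 0],
  [0, 0, 0],
  [0, 0, 0],
  [0, 0, 0],
  [0, 0, 0],
  [0, 0, 0],
  [0, 0, 0],
  [0, 0, 0],
  [0, 0, 0],
  [0, 0, 0],
], yaw=[0, 0, 0, 0, 0, 0, 0, 0, 0, 0])

```text
time: 57.25
eef_pos: [0.4504, 0.1597, 0.4018]
eef_rot: [-0.673, 0.74, 0.0, 0.0]
contact_force: [0.1, 0.1, 0.2]
opening: 0.0469
```

Run:
```python
from h import *
s=st(); F=[]
for i in range(12):
    k,im=look("wrist","f2" if i==0 else None); F.append(cv2.cvtColor(im,cv2.COLOR_BGR2GRAY).astype(np.float32))
print("t",ctrl.observe()["time"])
B=(slice(150,400),slice(230,420))
for j in (3,6,9,11): print(np.abs(F[j][B]-F[0][B]).mean().round(2), np.abs(F[j][:100,:150]-F[0][:100,:150]).mean().round(2), cv2.phaseCorrelate(F[0][B].copy(),F[j][B].copy()))
find("wrist",["carrier_mid","crook","bearing_1_mid","knob_mid"],k)
v=np.array([.085,.9964]); n=np.array([v[1],-v[0]]); m=np.array([.461,.26])
for q in (-.058,0,.058): print("pegtip pred",np.round(pix(k,[*(m+q*v),.048+.051]),1))
for q in (-.098,.098):
  for w in (-.038,.038): print("base corner",np.round(pix(k,[*(m+q*v+w*n),.054]),1))
im=cv2.imread("pics/f2.png")
print("rows/cols bright base:"); g=im.min(2)
for vv in range(150,330,15): r=np.where(g[vv,260:400]>150)[0]; print(vv,(r.min()+260,r.max()+260,len(r)) if len(r) else None)
```

```text
t 57.25 tcp [0.4504 0.1597 0.4018] R [[-0.095, -0.995, -0.0], [-0.995, 0.095, 0.0], [-0.0, 0.0, -1.0]] F [0.1 0.1 0.2] open 0.0469
t 57.85
0.55 0.48 ((-0.009341565598333545, 0.008302141682548836), 0.9917519817352295)
0.63 0.49 ((0.003541509375907026, 0.011837753269304585), 0.9923845202128092)
0.64 0.5 ((-0.013915025476862297, 0.02530863730143551), 0.9929299322764079)
0.6 0.5 ((-0.007801248115342219, 0.011840174209581278), 0.9927789622942607)
wrist carrier_mid 0.65 [0.4541 0.227  0.0514]
wrist carrier_mid 0.31 [0.4564 0.2583 0.2915]
wrist crook 0.74 [0.4567 0.2052 0.2034]
wrist bearing_1_mid 0.9 [0.4638 0.2002 0.1007]
wrist bearing_1_mid 0.5 [0.4577 0.2529 0.2956]
wrist knob_mid 0.81 [0.4587 0.2541 0.2955]
pegtip pred [318.5 229.4]
pegtip pred [319.1 276.2]
pegtip pred [319.7 320. ]
base corner [349.  188.7]
base corner [287.7 189.3]
base corner [347.7 330.4]
base corner [292.6 330.9]
rows/cols bright base:
150 (np.int64(341), np.int64(359), 15)
165 None
180 None
195 (np.int64(289), np.int64(399), 49)
210 (np.int64(266), np.int64(399), 52)
225 (np.int64(260), np.int64(347), 40)
240 (np.int64(274), np.int64(346), 34)
255 (np.int64(291), np.int64(346), 29)
270 (np.int64(289), np.int64(399), 72)
285 (np.int64(289), np.int64(399), 84)
300 (np.int64(289), np.int64(382), 66)
315 (np.int64(264), np.int64(374), 70)
```

The carrier hangs still: image drift is under 0.03 px over 0.6 s. The base edges match a level carrier about 40 mm above the mat. Handing in.

```bash
python3 -c "
from h import *
ctrl.job_done(); st()"
```

```text
the job is handed in; nothing more can be done
the job is handed in; nothing more can be done
```

The job is handed in, at about 58 s on the robot's clock. All five parts are on the carrier: a sleeve with a bearing on top on each end peg, and one bearing on the middle peg. I raised the bail and set the carrier about 3 mm off the middle of the mat. Then I gripped the knob, swung the boom at height past the red clamp handle, and pushed it down about 85 mm. I swung the hook under the crook and let the boom up to its stop.

**Last checks**
- **Hanging:** the carrier moved less than 0.03 px over 0.6 s. Its base edges match a level carrier about 40 mm above the mat, and the wrist force was about zero with the arm 10 cm clear.
- **Oil can and tape measure:** both were found within a few millimetres of where they started, and the turquoise sleeve was not touched.
- **Less certain:** my 16 picture views were used up when the carrier stood on the mat, so I checked the hanging state only by numbers. Those were network detections, base edges and image differences. Some detections disagreed by 1–3 cm because they report visible surfaces. In the last picture I viewed, every part was on its peg; after that only a bearing near one end peg was detected again.

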